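Check two guide sleeves on the step gauge and sort them

TASK

Try the two square guide sleeves on the horizontal gauge pin one at a time, sliding each along the pin as far as it will go without forcing it, and put each one away before you try the next. The sleeve that slides fully home against the bracket is good: lay it lengthwise on the sprung carrier platform and push it down until the catch holds the platform down; the one that stops at the step of the pin is a reject: set it down lying flat in the grey reject tray. Leave the bottle, the V block and the turned stop where they stand.

Things in the scene. Friction and masses are not known exactly. Their poses are not given: they have to be found in the camera images.
- sleeve_1_mid (a point): Guide sleeve: plain steel square bar 44 x 44 mm, 80 mm long, about 0.25 kg, lying on the bench, bored right through along its length. Both sleeves and both their ends look alike from outside; one is bored 28.5 mm, the other 23 mm, and trying them tells which. The point is its centre (half-way up); local x runs along the bore.
- sleeve_2_mid (a point): The other guide sleeve, same outside: 44 x 44 x 80 mm, the point is its centre, local x runs along the bore.
- pin_root (a point): Point on the axis of the horizontal steel gauge pin (85 mm above the bench) where it leaves the bracket's upright face, the shoulder. The pin points along local -x, z is up. From the shoulder outwards: 53 mm of 26 mm diameter, 2 mm tapering to 24.4 mm, a step down to a 20 mm pilot 18 mm long, a 6 mm tapered nose: 79 mm in all.
- platform_top (a point): Sprung carrier platform: an aluminium table 99 mm long (local x), 40 mm wide, on a dark steel base 140 x 90 x 12 mm; the point is the middle of its top face, 50 mm above the bench when up. Lips 6 mm high at its ends leave 89 mm between them for a sleeve laid along x. A sprung catch stands at the +x end, 50 to 67 mm from the middle, its top 55 mm above the bench.
- platform (a joint): How far the platform is pressed down, m: 0 up, stop at 0.016. A spring pushes it up with about 6 N (up) to 12 N (down), so that a sleeve's weight alone does not sink it. At about 0.0125 the catch snaps over its end (10 to 13 N of push in all) and then holds it there.
- reject_tray_in (a point): Grey reject tray, fixed: outside 112 (local x) x 132 (local y) x 30 mm high, walls 4 mm; the point is the centre of its inner floor, 4 mm above the bench.
- bottle_mid (a point): Bystander: wash bottle standing upright, about 64 x 89 mm over its bent spout and 192 mm high; the point is half-way up.
- v_block_mid (a point): Bystander: steel V block 40 x 52 x 34 mm; the point is half-way up.
- stop_mid (a point): Bystander: round turned steel stop, 55 mm diameter, 57 mm high; the point is half-way up.
- gauge: The fixed gauge; origin on the bench below the shoulder, axes as pin_root. Upright 56 mm wide, 24 mm thick, 110 mm high; base 84 mm wide, 12 mm high, reaching 18 mm forward under the pin. A sleeve that fits goes on until its end meets the shoulder (its centre 40 mm from it); a tight one stops at the step (centre 95 mm from the shoulder).
- sleeve_1: The first sleeve as a whole; origin in the middle of its underside.
- sleeve_2: The second sleeve as a whole; origin in the middle of its underside.
Things that resemble listed ones, but are neither listed nor needed, are in the scene too. What is shaped like the sleeve_2 but green or turquoise is not meant.

How it is judged:
By the outcome, as a careful person would: the job done as asked, in the order asked, and still so for the second after the job is handed in, with the robot touching nothing.
It also fails if it takes over 69 s, if anything falls off the work surface, if the arm or the gripper's body presses on something with over 40 N, if the wrist force passes 120 N, or if a joint passes its speed limit or range.

ROBOT

A 6-joint arm with a two-finger parallel gripper is mounted at the origin on a cart in front of the work surface, level with it; the furniture and walls round the work are solid. World frame = base frame: x ahead of the robot, y to its left, z up, the work surface at z = 0. Lengths are in m, angles in rad, forces in N, time in s.
With the tool pointing down it reaches from about 0.35 to 0.775 m from the base axis. Payload 7.3 kg.
Tool frame: the origin (TCP) lies at the very end of the fingers, on their centre line; the grasp point (between the pads) lies 19 mm behind it; z points along the fingers, y is the direction in which the jaws open and shut (so a half turn about z gives the same grasp; the last joint's range is limited). The gripper opens to 92 mm and grips with 3 to 60 N. Pads are 19 mm wide; open, the fingers measure 130 mm over their backs; the gripper's body (75 mm by 190 mm) begins 47 mm behind the grasp point.
Start: joints at [-1.34, 0.342, 1.524, -0, 1.275, -0.146], TCP at [0.193, -0.488, 0.227] pointing down, gripper open.
Joint ranges: [-2.53, 2.53], [-0.77, 2.02], [0.04, 2.7], [-1, 4.14], [0.28, 2.66], [-3.11, 3.11]. Speed limits (rad/s): [2.57, 2.57, 3.14, 3.14, 3.14, 3.14].

INTERFACE

Orientations are given as a unit quaternion [x, y, z, w].
In Python, from plant import bot, eyes, order, models gives the robot as it stands.
- The arm moves only by the tool send_rows, never from a script. Its argument "increments" is a list of rows, each an object with "travel": the shift along the tool's x, y, z in units of 40 mm (1.0 is 40 mm), a list of three; "spin": the turn about the tool's z in units of 5 degrees (1.0 is 5 degrees); "hand": the opening, from 0 (shut) to 1 (fully open). A call has 1 to 10 rows; each row is the pose to reach, as a shift and turn from the pose measured when the call began, along the tool's axes at that moment; what a row does not reach only later rows make up. A row lasts 1/12 s, in which the tool goes at most 41.7 mm and 7.16 degrees, less where a joint would pass 70% of its speed; a pose out of reach is approached as far as the arm can. A call with a gripper value outside its range is refused whole. The fingers move at their own pace and stop on an object; the grip force is fixed at half the most. Time passes only in rows, so rows that repeat a pose let the fingers close. It gives the time, the measured TCP pose, the force and the opening at its end, in the units of the state.
- bot.get_obs(): the state, without advancing time (a new reading comes with each control period).
- eyes.grab_frame(name): name is "scene" or "side" or "wrist"; returns a dict with "color" (384x512x3 uint8, red, green, blue), "range_z" (384x512 float32, m along the optical axis (not along the pixel's ray), 0 where there is no reading), "mtx" (3x3 intrinsics, pixels), "eye" and "orientation" of the camera in the world. Camera axes: x right, y up, looking along -z (the intrinsics and any distortion apply to the point x, -y, -z); pixel columns grow to the right and rows downward; lengths in m; the calibration is good to about 2 mm. A picture is of the moment at which its call begins.
- order.job_done(): hands the job in, once; it reports no verdict.
Trained networks look in a picture, given as the dict that the camera call returned (one of the last four; its "shot" number tells which), for a name from the list of things; names that differ only in an ending like _2 or _b are one class to them, and where a whole thing is asked for, a point or a joint stands for the part that bears it (a point fixed in the world has none). Each returns a list of dicts, best first, with "score" (0 to 1); they miss things now and then, are a little off and sometimes report something else, mostly with a low value. They report only what shows in the picture. A call takes as long as a camera call. They do not tell look-alikes from the thing itself.
- models.boxes_of(thing, picture): "at" ([x, y, z] in m, in world coordinates, good to about 4 mm: the middle of the surface that is visible of it).
- models.masks_of(thing, picture): "region" (384x512 bool, what is visible of it).
The state is a dict: "t": time; "joints": joint angles; "joint_velocities": joint speeds; "effort": joint torques, N m; "tcp_pos": TCP position; "eef_rot": TCP orientation; "wrist_force": force on the tool from outside, world axes, zero at the start; "torque": the same for the moment, N m; "opening": finger opening in m.
Only numpy, scipy, OpenCV 4.12 (cv2) and the standard library are available. Lean on these libraries where they do the work, as an engineer would, in place of code of your own. Each camera call takes 0.05 s, during which the arm holds its last target.

## Working session

There is one attempt and no reset: what is moved stays moved. The work goes in short steps, Python scripts to look and compute and a tool call to move; the robot and the scene stay as the last step left them, time stands still between calls to the robot, and variables do not carry over. Pictures are saved under pics/ and viewed, and the job is handed in when it is done.

Besides the shell and the picture viewer there is one more tool, called after "Emit:" by a JSON object that holds its "method" and its "body", one argument or row to a line. send_rows: Moves the arm, as the interface text tells. Its arguments: {"type":"object","properties":{"increments":{"type":"array","items":{"type":"object","properties":{"travel":{"type":"array","items":{"type":"number"}},"spin":{"type":"number"},"hand":{"type":"number"}}}}},"required":["increments"]}

```bash
ls; mkdir -p pics; cat > h.py <<'E'
import numpy as np,cv2
from plant import bot,eyes,order,models
from scipy.spatial.transform import Rotation as R
def pts(f):
    K=np.array(f['mtx']);d=f['range_z'];v,u=np.mgrid[0:384,0:512]
    x=(u-K[0,2])/K[0,0]*d;y=(v-K[1,2])/K[1,1]*d
    c=np.stack([x,-y,-d],-1)
    return c@R.from_quat(f['orientation']).as_matrix().T+np.array(f['eye'])
def save(f,n): cv2.imwrite('pics/'+n+'.png',cv2.cvtColor(f['color'],cv2.COLOR_RGB2BGR))
E
python3 - <<'E'
from h import *
print(bot.get_obs())
for n in ['scene','side','wrist']:
    f=eyes.grab_frame(n);save(f,n+'0');print(n,f['shot'],f['eye'],f['mtx'],[k for k in f])
    np.savez('/tmp/'+n+'0.npz',p=pts(f),c=f['color'],d=f['range_z'])
    if n!='wrist':
      for t in ['sleeve_1','pin_root','gauge','platform_top','reject_tray_in','bottle_mid','v_block_mid','stop_mid']:
        try:
          for r in models.boxes_of(t,f): print(t,np.round(r['at'],3),round(r['score'],2))
        except Exception as e: print(t,e)
print(bot.get_obs()['t'])
E
```

```text
pics
{'t': 0.0, 'joints': array([-1.34002554e+00,  3.42708454e-01,  1.52502596e+00, -3.54195826e-05,
        1.27538904e+00, -1.46018003e-01]), 'joint_velocities': array([-0.0003661 ,  0.00088482, -0.00170575,  0.00159055, -0.00064408,
        0.00141959]), 'effort': array([-2.80329870e-03, -4.31254935e+01, -2.44221675e+01,  7.14259129e-02,
        5.58997749e-02, -1.25528209e-04]), 'tcp_pos': array([ 0.19307353, -0.48776728,  0.22604925]), 'eef_rot': array([ 9.82304946e-01,  1.87286963e-01, -4.93487823e-05, -7.63997391e-04]), 'wrist_force': array([-0.28688944, -0.36815065,  0.10058826]), 'torque': array([ 0.04256178, -0.0200308 ,  0.00358273]), 'opening': 0.09147076640359704}
scene 1 [-0.3204529   0.79537799  0.96760295] [[432.91311523   0.         253.97110527]
 [  0.         432.91311523 195.04338771]
 [  0.           0.           1.        ]] ['color', 'range_z', 'mtx', 'eye', 'orientation', 'shot']
sleeve_1 [0.488 0.522 0.037] 0.97
sleeve_1 [0.443 0.125 0.038] 0.81
sleeve_1 [0.677 0.497 0.038] 0.77
sleeve_1 [ 0.452 -0.042  0.043] 0.71
pin_root [0.501 0.357 0.048] 0.8
gauge [0.5 
[... 440 characters left out ...]
0.455 0.128 0.034] 0.86
sleeve_1 [0.487 0.532 0.045] 0.64
sleeve_1 [ 0.453 -0.04   0.033] 0.62
pin_root [0.511 0.367 0.053] 0.57
gauge [0.513 0.361 0.041] 0.72
platform_top [0.457 0.131 0.033] 0.75
platform_top [ 0.5   -0.212  0.056] 0.52
reject_tray_in [ 0.681 -0.11   0.021] 0.58
bottle_mid [0.592 0.044 0.083] 0.89
v_block_mid [0.453 0.252 0.024] 0.64
v_block_mid [ 0.456 -0.042  0.034] 0.26
stop_mid [0.593 0.213 0.044] 0.74
stop_mid [ 0.68  -0.111  0.019] 0.7
wrist 3 [ 0.26368777 -0.4588674   0.38502789] [[274.92464645   0.         251.6138896 ]
 [  0.         274.92464645 194.99761137]
 [  0.           0.           1.        ]] ['color', 'range_z', 'mtx', 'eye', 'orientation', 'shot']
0.95
```

View pics/scene0.png

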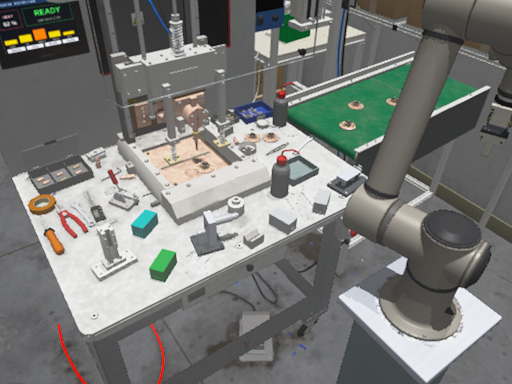

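View pics/side0.png

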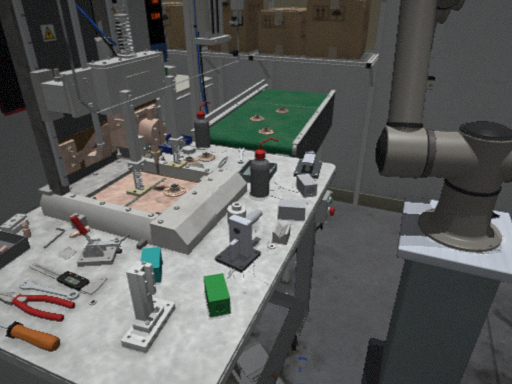

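View pics/wrist0.png

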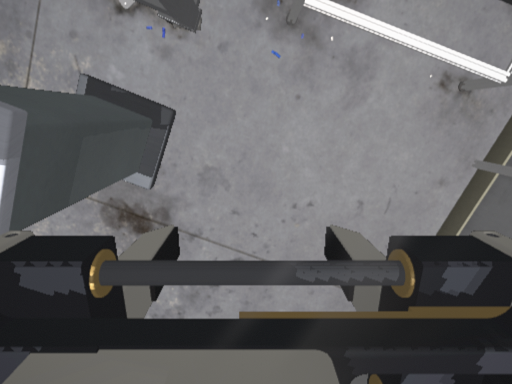

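```bash
python3 - <<'E'
from h import *
# ortho map x 0.3..0.8 , y -0.35..0.65 at 1mm
for n in ['scene0','side0']:
    z=np.load(f'/tmp/{n}.npz');p=z['p'].reshape(-1,3);c=z['c'].reshape(-1,3);ok=(z['d'].reshape(-1)>0)&(p[:,2]<0.25)&(p[:,2]>-0.02)
    p=p[ok];c=c[ok]
    o=np.argsort(p[:,2]);p=p[o];c=c[o]
    s=900
    im=np.zeros((int(.45*s),int(.85*s),3),np.uint8)
    r=((.78-p[:,0])*s).astype(int);q=((.55-p[:,1])*s).astype(int)
    for dr in(0,1):
      for dq in (0,1):
        k=(r+dr>=0)&(r+dr<im.shape[0])&(q+dq>=0)&(q+dq<im.shape[1]);im[r[k]+dr,q[k]+dq]=c[k][:,::-1]
    cv2.imwrite(f'pics/ortho_{n}.png',im)
im=cv2.imread('pics/scene0.png');cv2.imwrite('pics/crop1.png',cv2.resize(im[140:280,80:370],None,fx=2.7,fy=2.7,interpolation=cv2.INTER_CUBIC))
im=cv2.imread('pics/side0.png');cv2.imwrite('pics/crop2.png',cv2.resize(im[140:350,110:350],None,fx=2.8,fy=2.8,interpolation=cv2.INTER_CUBIC))
E
```

```text
(no output)
```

View pics/ortho_scene0.png

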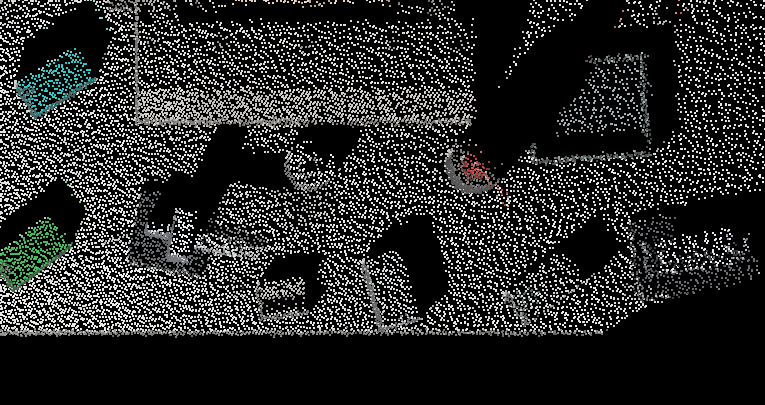

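View pics/crop1.png

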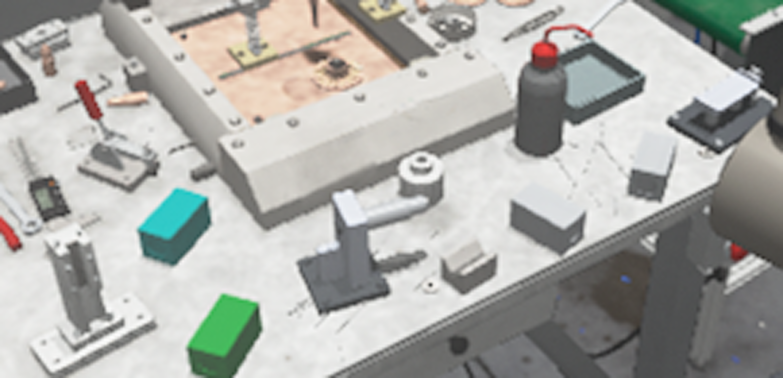

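View pics/crop2.png

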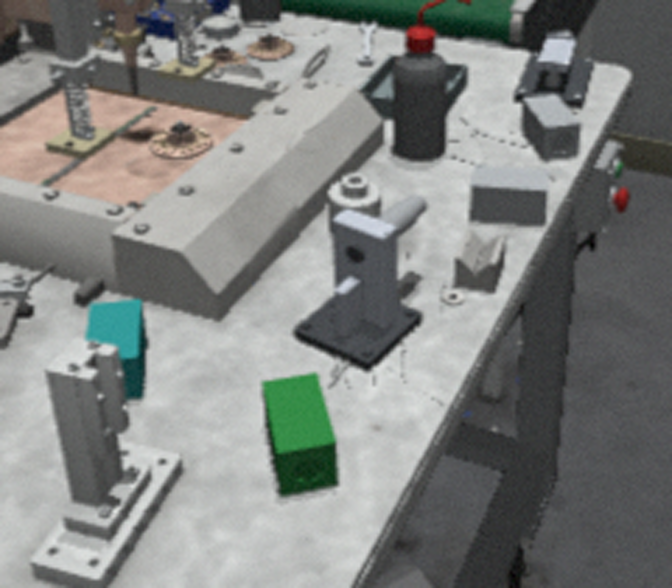

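```bash
cat >> h.py <<'E'
def pose():
    o=bot.get_obs();return np.array(o['tcp_pos']),R.from_quat(o['eef_rot'])
def yaw_axes():
    p,r=pose();m=r.as_matrix();return p,m
def plan(xyz,jawdir=None,xdir=None):
    """travel/spin needed to reach xyz with tool y axis along world dir jawdir(deg)"""
    p,m=yaw_axes();d=m.T@(np.array(xyz)-p)
    s=0
    if jawdir is not None:
        cur=np.degrees(np.arctan2(m[1,1],m[0,1]))
        # positive spin about tool z(down) => world yaw decreases
        s=(cur-jawdir+90)%180-90
    print('now',np.round(p,4),'jaw deg',round(np.degrees(np.arctan2(m[1,1],m[0,1])),2),'travel',np.round(d/0.04,3),'spin',round(s/5,3))
E
python3 - <<'E'
from h import *
p,m=yaw_axes();print(np.round(m,3))
f=eyes.grab_frame('wrist');Rc=R.from_quat(f['orientation']).as_matrix()
print('cam in tool',np.round(m.T@(np.array(f['eye'])-p),4));print(np.round(m.T@Rc,3))
z=np.load('/tmp/scene0.npz');P=z['p'].reshape(-1,3)
z2=np.load('/tmp/side0.npz');P2=z2['p'].reshape(-1,3)
for nm,Q in(('scene',P),('side',P2)):
  for c in ([.45,.125],[.455,-.042]):
    k=(np.abs(Q[:,0]-c[0])<.08)&(np.abs(Q[:,1]-c[1])<.08)&(Q[:,2]>.038)&(Q[:,2]<.052)
    q=Q[k];rect=cv2.minAreaRect(q[:,:2].astype(np.float32)*1000);print(nm,k.sum(),rect,q[:,2].mean())
  c=[.5,-.21];k=(np.abs(Q[:,0]-c[0])<.09)&(np.abs(Q[:,1]-c[1])<.1)&(Q[:,2]>.044)&(Q[:,2]<.07)
  print('plat',k.sum(),cv2.minAreaRect(Q[k][:,:2].astype(np.float32)*1000))
  c=[.5,.33];k=(np.abs(Q[:,0]-c[0])<.09)&(np.abs(Q[:,1]-c[1])<.1)&(Q[:,2]>.088)&(Q[:,2]<.12)
  k2=(np.abs(Q[:,0]-c[0])<.09)&(np.abs(Q[:,1]-c[1])<.12)&(Q[:,2]>.07)&(Q[:,2]<.1)
  print('upright',k.sum(),cv2.minAreaRect(Q[k][:,:2].astype(np.float32)*1000), k2.sum(),cv2.minAreaRect(Q[k2][:,:2].astype(np.float32)*1000))
E
```

```text
[[ 0.93   0.368  0.   ]
 [ 0.368 -0.93  -0.   ]
 [-0.     0.    -1.   ]]
cam in tool [ 0.0763 -0.0013 -0.1583]
[[-0.001  0.96   0.282]
 [ 1.     0.001 -0.   ]
 [-0.     0.282 -0.96 ]]
scene 241 ((457.88409423828125, 117.0621337890625), (84.89520263671875, 48.203826904296875), 16.254703521728516) 0.04126604234131095
scene 195 ((460.93267822265625, -53.571571350097656), (43.86852264404297, 85.66764068603516), 37.06196975708008) 0.04131354822678767
plat 206 ((499.7853088378906, -222.4028778076172), (42.06022644042969, 117.53303527832031), 7.535216331481934)
upright 276 ((503.7515869140625, 320.005126953125), (100.22069549560547, 59.37158966064453), 60.978431701660156) 277 ((501.8747253417969, 317.88427734375), (105.75070190429688, 51.516300201416016), 66.32096099853516)
side 250 ((459.02734375, 114.78116607666016), (79.7271728515625, 49.19466018676758), 13.048233985900879) 0.04378874486845801
side 182 ((461.87322998046875, -56.04937744140625), (46.893131256103516, 85.19064331054688), 36.39287185668945) 0.043789367695128145
plat 154 ((500.93988037109375, -222.427734375), (39.35009765625, 118.46066284179688), 7.9700846672058105)
upright 406 ((504.30462646484375, 316.2643127441406), (105.68904876708984, 55.651039123535156), 63.83050537109375) 372 ((503.9599914550781, 316.1649169921875), (105.99085998535156, 55.09554672241211), 65.02982330322266)
```

```bash
python3 - <<'E'
from h import *
plan([.40,-.10,.30],-90)
E
```

```text
now [ 0.1932 -0.4882  0.2268] jaw deg -68.41 travel [ 8.378 -7.121 -1.832] spin 4.318
```

Emit:
{"method": "send_rows", "body": {
  "increments": [
    {"travel": [0.8, -0.7, -0.2], "spin": 0.6, "hand": 1},
    {"travel": [1.6, -1.4, -0.4], "spin": 1.2, "hand": 1},
    {"travel": [2.4, -2.1, -0.6], "spin": 1.8, "hand": 1},
    {"travel": [3.2, -2.8, -0.8], "spin": 2.4, "hand": 1},
    {"travel": [4.0, -3.5, -1.0], "spin": 3.0, "hand": 1},
    {"travel": [4.8, -4.2, -1.2], "spin": 3.6, "hand": 1},
    {"travel": [5.6, -4.9, -1.4], "spin": 4.3, "hand": 1},
    {"travel": [6.5, -5.6, -1.6], "spin": 4.3, "hand": 1},
    {"travel": [7.4, -6.3, -1.8], "spin": 4.3, "hand": 1},
    {"travel": [8.4, -7.1, -1.8], "spin": 4.3, "hand": 1}
  ]
}}

```text
t: 1.83
tcp_pos: [0.3872, -0.1246, 0.2986]
eef_rot: [1.0, 0.001, 0.001, 0.001]
wrist_force: [1.1, -0.8, 0.8]
opening: 0.0914
```

```bash
python3 - <<'E'
from h import *
o=bot.get_obs();print(o['t'],np.round(o['tcp_pos'],3),np.abs(o['joint_velocities']).max())
f=eyes.grab_frame('wrist');save(f,'wrist1');np.savez('/tmp/wrist1.npz',p=pts(f),c=f['color'],d=f['range_z'])
plan([.42,.1,.30],-90)
E
```

```text
1.8333 [ 0.387 -0.125  0.299] 1.261118691383699
now [ 0.39   -0.1181  0.2986] jaw deg -89.56 travel [ 0.791 -5.446 -0.015] spin 0.087
```

View pics/wrist1.png

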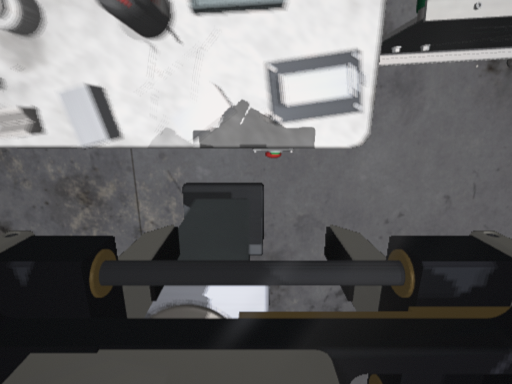

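Emit:
{"method": "send_rows", "body": {
  "increments": [
    {"travel": [0.2, -0.8, 0], "spin": 0.1, "hand": 1},
    {"travel": [0.4, -1.6, 0], "spin": 0.1, "hand": 1},
    {"travel": [0.6, -2.4, 0], "spin": 0.1, "hand": 1},
    {"travel": [0.8, -3.2, 0], "spin": 0.1, "hand": 1},
    {"travel": [0.8, -4.0, 0], "spin": 0.1, "hand": 1},
    {"travel": [0.8, -4.8, 0], "spin": 0.1, "hand": 1},
    {"travel": [0.8, -5.4, 0], "spin": 0.1, "hand": 1},
    {"travel": [0.8, -5.4, 0], "spin": 0.1, "hand": 1},
    {"travel": [0.8, -5.4, 0], "spin": 0.1, "hand": 1}
  ]
}}

```text
t: 2.63
tcp_pos: [0.4202, 0.0989, 0.2993]
eef_rot: [1.0, 0.001, 0.002, -0.001]
wrist_force: [0.6, -0.1, 0.1]
opening: 0.0919
```

```bash
python3 - <<'E'
from h import *
o=bot.get_obs();print(o['t'],np.round(o['tcp_pos'],4),np.abs(o['joint_velocities']).max())
f=eyes.grab_frame('wrist');save(f,'wrist2');np.savez('/tmp/wrist2.npz',p=pts(f),c=f['color'],d=f['range_z'])
plan([.42,.1,.30],-90)
P=pts(f).reshape(-1,3)
import itertools
ok=(f['range_z'].reshape(-1)>0)
P=P[ok]
k=(P[:,2]<.25)&(P[:,2]>-.02)&(P[:,0]>.4)
print('table z',np.median(P[k&(np.abs(P[:,2])<.01)][:,2]))
C=f['color'].reshape(-1,3)[ok]
s=1000
im=np.zeros((400,800,3),np.uint8)
Q=P[k];c=C[k];o=np.argsort(Q[:,2]);Q=Q[o];c=c[o]
r=((.75-Q[:,0])*s).astype(int);q=((.45-Q[:,1])*s).astype(int)
for dr in(0,1):
  for dq in(0,1):
    kk=(r+dr>=0)&(r+dr<400)&(q+dq>=0)&(q+dq<800);im[r[kk]+dr,q[kk]+dq]=c[kk][:,::-1]
cv2.imwrite('pics/ortho_w2.png',im)
E
```

```text
2.6333 [0.4202 0.0989 0.2993] 0.04556894260845193
now [0.4203 0.0981 0.2993] jaw deg -89.99 travel [-0.008 -0.047 -0.017] spin 0.002
table z -0.00014950005571667813
```

View pics/wrist2.png

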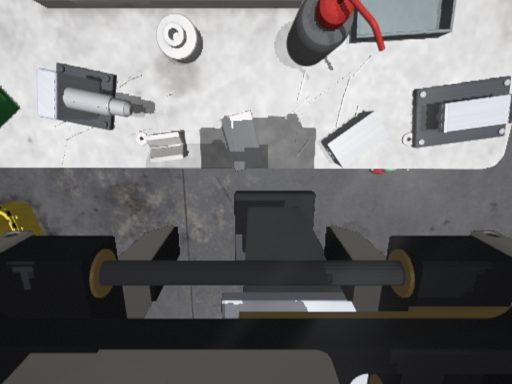

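View pics/ortho_w2.png

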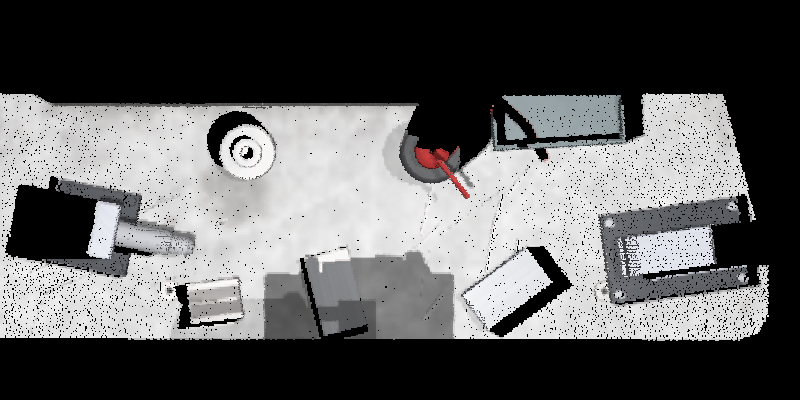

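```bash
cat >> h.py <<'E'
def rect(Q,zlo,zhi,box,show=True,trim=0):
    k=(Q[:,0]>box[0])&(Q[:,0]<box[1])&(Q[:,1]>box[2])&(Q[:,1]<box[3])&(Q[:,2]>zlo)&(Q[:,2]<zhi)
    q=Q[k]
    (c,wh,a)=cv2.minAreaRect((q[:,:2]*1000).astype(np.float32))
    if wh[0]<wh[1]: wh=wh[::-1];a+=90
    a=(a+90)%180-90
    print('n',k.sum(),'c',np.round(c,1),'LxW',np.round(wh,1),'long axis deg',round(a,1),'z',np.round(np.median(q[:,2]),4));return q
E
python3 - <<'E'
from h import *
z=np.load('/tmp/wrist2.npz');P=z['p'].reshape(-1,3)[z['d'].reshape(-1)>0]
rect(P,.041,.048,[.39,.55,.05,.18])
rect(P,.041,.048,[.39,.55,-.13,0])
for b in([.046,.053],[.053,.06],[.008,.016]): rect(P,b[0],b[1],[.43,.62,-.35,-.12])
print('upright');q=rect(P,.106,.115,[.4,.6,.2,.5])
q=rect(P,.006,.016,[.4,.6,.2,.5])
q=rect(P,.09,.104,[.4,.6,.24,.5])
# pin fit: slices along y
k=(P[:,0]>.45)&(P[:,0]<.58)&(P[:,1]>.24)&(P[:,1]<.36)&(P[:,2]>.07)&(P[:,2]<.104)
q=P[k]
for y0 in np.arange(.25,.36,.01):
    s=q[np.abs(q[:,1]-y0)<.005]
    if len(s): print(round(y0,3),len(s),np.round([s[:,0].min(),s[:,0].max(),s[:,2].max()],4))
rect(P,.02,.034,[.56,.75,-.25,-.03])
E
```

```text
n 1622 c [459.  115.1] LxW [79.9 43.9] long axis deg 14.6 z 0.0441
n 1660 c [462.3 -56. ] LxW [80.3 44.9] long axis deg -53.9 z 0.0441
n 1909 c [ 499.7 -215.7] LxW [96.6 40. ] long axis deg -82.0 z 0.0501
n 165 c [ 499.9 -215.4] LxW [96.1 39. ] long axis deg -82.0 z 0.0556
n 3553 c [ 538.  -213.6] LxW [178.9 147.9] long axis deg 14.3 z 0.0121
upright
n 1025 c [520.4 346.1] LxW [55.7 24.7] long axis deg -11.0 z 0.1098
n 1324 c [527.5 341.8] LxW [296.2 138.1] long axis deg 80.0 z 0.012
n 1445 c [512.4 297. ] LxW [81.8 54.7] long axis deg 80.3 z 0.0959
0.26 136 [0.4948 0.5134 0.0957]
0.27 133 [0.4948 0.5158 0.0967]
0.28 184 [0.496  0.5207 0.0992]
0.29 175 [0.496  0.5229 0.0997]
0.3 168 [0.4985 0.5253 0.0993]
0.31 181 [0.4997 0.5266 0.0997]
0.32 176 [0.5021 0.5287 0.0998]
0.33 428 [0.5045 0.5462 0.104 ]
0.34 258 [0.4921 0.5253 0.1039]
n 756 c [ 624.6 -107.7] LxW [132.7  44.1] long axis deg -88.1 z 0.0291
```

```bash
python3 - <<'E'
from h import *
print(bot.get_obs()['joints'])
plan([.459,.1151,.008],-75.4)
E
```

```text
[0.0497379  0.11170795 1.62495838 0.00219519 1.4001326  1.61999551]
now [0.4203 0.0981 0.2993] jaw deg -89.99 travel [ 0.933 -0.407  7.289] spin -2.918
```

Emit:
{"method": "send_rows", "body": {
  "increments": [
    {"travel": [0.3, -0.1, 0.8], "spin": -1, "hand": 1},
    {"travel": [0.6, -0.3, 1.6], "spin": -2, "hand": 1},
    {"travel": [0.9, -0.4, 2.5], "spin": -2.9, "hand": 1},
    {"travel": [0.93, -0.4, 3.4], "spin": -2.9, "hand": 1},
    {"travel": [0.93, -0.4, 4.3], "spin": -2.9, "hand": 1},
    {"travel": [0.93, -0.4, 5.0], "spin": -2.9, "hand": 1},
    {"travel": [0.93, -0.4, 5.5], "spin": -2.9, "hand": 1},
    {"travel": [0.93, -0.4, 5.7], "spin": -2.9, "hand": 1},
    {"travel": [0.93, -0.4, 5.7], "spin": -2.9, "hand": 1}
  ]
}}

```text
t: 3.43
tcp_pos: [0.4577, 0.1134, 0.0701]
eef_rot: [0.992, 0.125, 0.001, -0.001]
wrist_force: [0.1, -0.5, -0.4]
opening: 0.0918
```

```bash
python3 - <<'E'
from h import *
f=eyes.grab_frame('wrist');save(f,'wrist3')
plan([.459,.1151,.008],-75.4)
P=pts(f).reshape(-1,3)[f['range_z'].reshape(-1)>0]
q=rect(P,.041,.048,[.39,.55,.05,.18])
E
```

```text
now [0.4588 0.1137 0.0715] jaw deg -75.57 travel [ 0.008 -0.03   1.588] spin -0.034
n 5666 c [463.4 116.4] LxW [70.4 44.1] long axis deg 14.7 z 0.0442
```

View pics/wrist3.png

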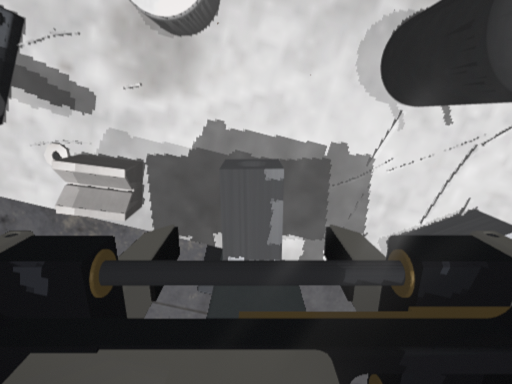

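Emit:
{"method": "send_rows", "body": {
  "increments": [
    {"travel": [0.01, -0.03, 0.6], "spin": 0, "hand": 1},
    {"travel": [0.01, -0.03, 1.1], "spin": 0, "hand": 1},
    {"travel": [0.01, -0.03, 1.5], "spin": 0, "hand": 1},
    {"travel": [0.01, -0.03, 1.59], "spin": 0, "hand": 1},
    {"travel": [0.01, -0.03, 1.59], "spin": 0, "hand": 0.4},
    {"travel": [0.01, -0.03, 1.59], "spin": 0, "hand": 0.2},
    {"travel": [0.01, -0.03, 1.59], "spin": 0, "hand": 0.2},
    {"travel": [0.01, -0.03, 1.59], "spin": 0, "hand": 0.2},
    {"travel": [0.01, -0.03, 1.59], "spin": 0, "hand": 0.2}
  ]
}}

```text
t: 4.23
tcp_pos: [0.4597, 0.1152, 0.0088]
eef_rot: [0.992, 0.126, 0.003, -0.001]
wrist_force: [0.4, -0.2, -0.6]
opening: 0.0627
```

```bash
python3 - <<'E'
from h import *
s=np.array([.5182,.3343]);
a=np.radians(78.9);u=np.array([np.cos(a),np.sin(a)])
for d in(.40,.135,.095,.04): print(d,s-u*d)
plan([.46,.115,.16],-11.1)
E
```

```text
0.4 [ 0.44119121 -0.05821707]
0.135 [0.49220953 0.20182549]
0.095 [0.49991041 0.2410772 ]
0.04 [0.51049912 0.29504829]
now [0.4597 0.1152 0.0088] jaw deg -75.57 travel [ 2.900e-02  3.000e-03 -3.779e+00] spin -12.893
```

Emit:
{"method": "send_rows", "body": {
  "increments": [
    {"travel": [0, 0, 0], "spin": 0, "hand": 0.2},
    {"travel": [0, 0, 0], "spin": 0, "hand": 0.2},
    {"travel": [0, 0, 0], "spin": 0, "hand": 0.2},
    {"travel": [0, 0, 0], "spin": 0, "hand": 0.2},
    {"travel": [0, 0, 0], "spin": 0, "hand": 0.2},
    {"travel": [0, 0, 0], "spin": 0, "hand": 0.2}
  ]
}}

```text
t: 4.73
tcp_pos: [0.4599, 0.1152, 0.0091]
eef_rot: [0.992, 0.126, 0.003, -0.001]
wrist_force: [-0.7, -1.4, 5.0]
opening: 0.0438
```

Emit:
{"method": "send_rows", "body": {
  "increments": [
    {"travel": [0, 0, -0.5], "spin": 0, "hand": 0.2},
    {"travel": [0, 0, -1.1], "spin": -1.3, "hand": 0.2},
    {"travel": [0, 0, -1.7], "spin": -2.6, "hand": 0.2},
    {"travel": [0.2, -0.2, -1.8], "spin": -3.9, "hand": 0.2},
    {"travel": [0.4, -0.5, -1.8], "spin": -5.2, "hand": 0.2},
    {"travel": [0.7, -0.8, -1.8], "spin": -6.5, "hand": 0.2},
    {"travel": [0.9, -1.1, -1.8], "spin": -7.8, "hand": 0.2},
    {"travel": [0.9, -1.1, -1.8], "spin": -9.1, "hand": 0.2},
    {"travel": [0.9, -1.1, -1.8], "spin": -10.4, "hand": 0.2},
    {"travel": [0.9, -1.1, -1.8], "spin": -11.7, "hand": 0.2}
  ]
}}

```text
t: 5.57
tcp_pos: [0.4827, 0.1669, 0.0805]
eef_rot: [0.802, 0.597, 0.002, 0.0]
wrist_force: [-0.2, 0.5, -2.9]
opening: 0.0439
```

```bash
python3 - <<'E'
from h import *
plan([.4855,.1675,.0721],-11.1)
E
```

```text
now [0.4827 0.1669 0.0805] jaw deg -16.7 travel [0.034 0.062 0.212] spin -1.121
```

Emit:
{"method": "send_rows", "body": {
  "increments": [
    {"travel": [0.03, 0.06, 0.1], "spin": -1.12, "hand": 0.2},
    {"travel": [0.03, 0.06, 0.21], "spin": -1.12, "hand": 0.2},
    {"travel": [0.03, 0.06, 0.21], "spin": -1.12, "hand": 0.2},
    {"travel": [0.03, 0.06, 0.21], "spin": -1.12, "hand": 0.2},
    {"travel": [0.03, 0.06, 0.21], "spin": -1.12, "hand": 0.2}
  ]
}}

```text
t: 5.98
tcp_pos: [0.4851, 0.1673, 0.072]
eef_rot: [0.773, 0.635, 0.002, 0.0]
wrist_force: [0.2, -0.4, -1.6]
opening: 0.0439
```

```bash
python3 - <<'E'
from h import *
plan([.4855,.1675,.0721],-11.1)
f=eyes.grab_frame('wrist');save(f,'wrist4')
g=eyes.grab_frame('side');save(g,'side4');
np.savez('/tmp/w4.npz',p=pts(f),c=f['color'],d=f['range_z']);np.savez('/tmp/s4.npz',p=pts(g),c=g['color'],d=g['range_z'])
im=cv2.imread('pics/side4.png');cv2.imwrite('pics/s4c.png',cv2.resize(im[160:290,190:340],None,fx=4,fy=4,interpolation=cv2.INTER_CUBIC))
E
```

```text
now [0.4851 0.1673 0.072 ] jaw deg -11.23 travel [ 0.007  0.008 -0.003] spin -0.026
```

View pics/wrist4.png

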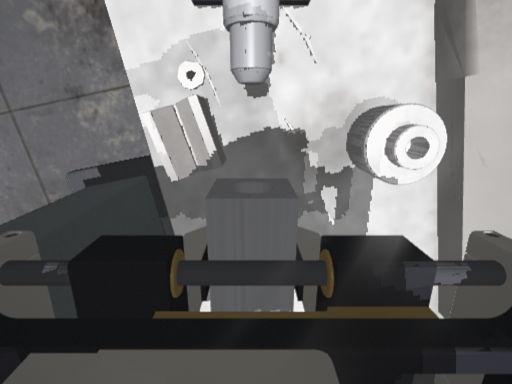

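View pics/s4c.png

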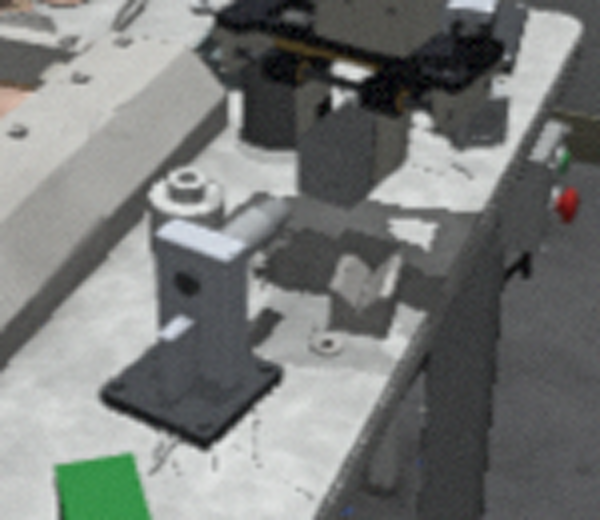

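```bash
cat > rel.py <<'E'
from h import *
def rel(f):
    p,m=yaw_axes();P=pts(f);d=f['range_z'];Q=(P.reshape(-1,3)-p)@m
    ok=d.reshape(-1)>0;Q=Q[ok];W=P.reshape(-1,3)[ok]
    # sleeve top: world z near tcp+ (44-9)mm
    k=(np.abs(Q[:,1])<.03)&(Q[:,0]>-.05)&(Q[:,0]<.06)&(np.abs(Q[:,2]+.035)<.006)
    S=Q[k];print('sleeve top n',k.sum(),'z',np.round(np.median(W[k][:,2]),4),'xmax',np.round(np.percentile(S[:,0],99.5),4))
    for x0 in np.arange(.005,.045,.01):
        s=S[np.abs(S[:,0]-x0)<.005]
        if len(s)>5: print('  S x',round(x0,3),'y',np.round([s[:,1].min(),s[:,1].max(),(s[:,1].min()+s[:,1].max())/2],4),'z',np.round(-np.median(s[:,2]),4))
    k=(np.abs(Q[:,1])<.03)&(Q[:,0]>.05)&(Q[:,0]<.22)&(W[:,2]>.06)&(W[:,2]<.104)
    T=Q[k];Z=W[k][:,2]
    for x0 in np.arange(.055,.2,.008):
        j=np.abs(T[:,0]-x0)<.004;s=T[j]
        if len(s)>5: print('  P x',round(x0,3),'y',np.round([s[:,1].min(),s[:,1].max(),(s[:,1].min()+s[:,1].max())/2],4),'ztop',np.round(np.percentile(Z[j],95),4))
    return Q,W
E
python3 - <<'E'
from rel import *
f=eyes.grab_frame('wrist');rel(f)
E
```

```text
sleeve top n 8504 z 0.1073 xmax 0.04
  S x 0.005 y [-0.0228  0.0213 -0.0008] z 0.0349
  S x 0.015 y [-0.03    0.0299 -0.    ] z 0.035
  S x 0.025 y [-0.0229  0.0212 -0.0008] z 0.0349
  S x 0.035 y [-0.0228  0.0213 -0.0007] z 0.0348
  P x 0.095 y [-0.0111  0.0084 -0.0013] ztop 0.0949
  P x 0.103 y [-0.0109  0.0089 -0.001 ] ztop 0.0959
  P x 0.111 y [-0.011   0.0086 -0.0012] ztop 0.0958
  P x 0.119 y [-0.0137  0.0117 -0.001 ] ztop 0.0987
  P x 0.127 y [-0.0141  0.0115 -0.0013] ztop 0.0975
```

Emit:
{"method": "send_rows", "body": {
  "increments": [
    {"travel": [0.4, -0.01, 0], "spin": 0, "hand": 0.2},
    {"travel": [0.8, -0.01, 0], "spin": 0, "hand": 0.2},
    {"travel": [1.1, -0.01, 0], "spin": 0, "hand": 0.2},
    {"travel": [1.3, -0.01, 0], "spin": 0, "hand": 0.2},
    {"travel": [1.5, -0.01, 0], "spin": 0, "hand": 0.2},
    {"travel": [1.65, -0.01, 0], "spin": 0, "hand": 0.2},
    {"travel": [1.7, -0.01, 0], "spin": 0, "hand": 0.2},
    {"travel": [1.7, -0.01, 0], "spin": 0, "hand": 0.2}
  ]
}}

```text
t: 6.8
tcp_pos: [0.4982, 0.2344, 0.0724]
eef_rot: [0.772, 0.635, 0.002, 0.001]
wrist_force: [0.0, -0.8, -3.5]
opening: 0.0439
```

```bash
python3 - <<'E'
from rel import *
o=bot.get_obs();print(o['t'],o['wrist_force'],o['torque'])
s=np.array([.5182,.3343]);p,m=yaw_axes();print('d',m[:2,0]@(s-p[:2]),p)
f=eyes.grab_frame('wrist');rel(f)
E
```

```text
6.8 [ 0.00380702 -0.76900117 -3.52040569] [-0.02783901 -0.0175789   0.04592145]
d 0.10187727300636167 [0.49816666 0.23441072 0.07243773]
sleeve top n 8494 z 0.1075 xmax 0.0404
  S x 0.005 y [-0.0226  0.0212 -0.0007] z 0.0351
  S x 0.015 y [-0.03  0.03 -0.  ] z 0.0351
  S x 0.025 y [-0.0228  0.0214 -0.0007] z 0.035
  S x 0.035 y [-0.0228  0.0214 -0.0007] z 0.035
  P x 0.055 y [-0.0136  0.0122 -0.0007] ztop 0.0987
  P x 0.063 y [-0.0133  0.0121 -0.0006] ztop 0.0987
  P x 0.071 y [-0.0137  0.0118 -0.0009] ztop 0.0986
  P x 0.079 y [-0.0134  0.0121 -0.0007] ztop 0.0987
  P x 0.087 y [-0.0132  0.012  -0.0006] ztop 0.0987
  P x 0.095 y [-0.0135  0.0123 -0.0006] ztop 0.0988
  P x 0.103 y [-0.0279  0.0259 -0.001 ] ztop 0.1026
```

Emit:
{"method": "send_rows", "body": {
  "increments": [
    {"travel": [0.06, 0, 0], "spin": 0, "hand": 0.2},
    {"travel": [0.12, 0, 0], "spin": 0, "hand": 0.2},
    {"travel": [0.17, 0, 0], "spin": 0, "hand": 0.2},
    {"travel": [0.22, 0, 0], "spin": 0, "hand": 0.2},
    {"travel": [0.27, 0, 0], "spin": 0, "hand": 0.2},
    {"travel": [0.3, 0, 0], "spin": 0, "hand": 0.2},
    {"travel": [0.3, 0, 0], "spin": 0, "hand": 0.2}
  ]
}}

```text
t: 7.43
tcp_pos: [0.4998, 0.2424, 0.0726]
eef_rot: [0.772, 0.635, -0.001, 0.002]
wrist_force: [-3.3, -17.1, 4.6]
opening: 0.0439
```

```bash
python3 - <<'E'
from rel import *
o=bot.get_obs();print(o['t'],o['wrist_force'],o['torque'])
s=np.array([.5182,.3343]);p,m=yaw_axes();print('d',m[:2,0]@(s-p[:2]),p)
f=eyes.grab_frame('wrist');rel(f);save(f,'w5')
E
```

```text
7.4333 [ -3.27932701 -17.12322759   4.5561527 ] [-2.36947326  0.23792833 -0.06377973]
d 0.09367471313302171 [0.49980556 0.24244783 0.07260055]
sleeve top n 8500 z 0.1076 xmax 0.04
  S x 0.005 y [-0.0228  0.0213 -0.0007] z 0.035
  S x 0.015 y [-0.03  0.03 -0.  ] z 0.0351
  S x 0.025 y [-0.0228  0.0213 -0.0007] z 0.035
  S x 0.035 y [-0.0227  0.0213 -0.0007] z 0.0349
  P x 0.055 y [-0.0136  0.0116 -0.001 ] ztop 0.0987
  P x 0.063 y [-0.0132  0.0122 -0.0005] ztop 0.0988
  P x 0.071 y [-0.0137  0.0118 -0.0009] ztop 0.0987
  P x 0.079 y [-0.0134  0.0121 -0.0007] ztop 0.0988
  P x 0.087 y [-0.0136  0.0119 -0.0009] ztop 0.0987
  P x 0.095 y [-0.0276  0.0264 -0.0006] ztop 0.1024
  P x 0.119 y [-0.0029  0.0031  0.0001] ztop 0.095
  P x 0.127 y [-0.0051  0.0035 -0.0008] ztop 0.0933
  P x 0.135 y [-0.0062  0.0045 -0.0008] ztop 0.0621
```

View pics/w5.png

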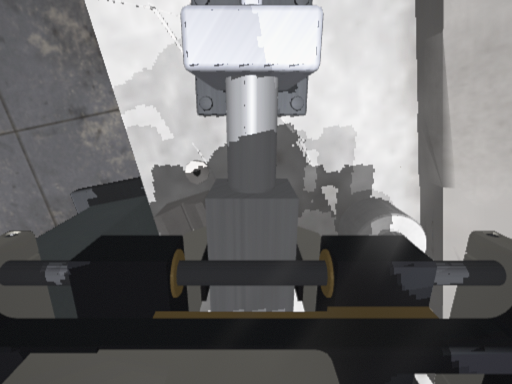

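Emit:
{"method": "send_rows", "body": {
  "increments": [
    {"travel": [-0.2, 0, 0], "spin": 0, "hand": 0.2},
    {"travel": [-0.7, 0, 0], "spin": 0, "hand": 0.2},
    {"travel": [-1.4, 0, 0], "spin": 0, "hand": 0.2},
    {"travel": [-2.1, 0, 0], "spin": 0, "hand": 0.2},
    {"travel": [-2.8, 0, -0.5], "spin": 0, "hand": 0.2},
    {"travel": [-3.2, 0, -1.4], "spin": 0, "hand": 0.2},
    {"travel": [-3.6, 0, -2.4], "spin": 1.3, "hand": 0.2},
    {"travel": [-4.2, 0, -3.4], "spin": 2.6, "hand": 0.2},
    {"travel": [-5.0, 0, -4.4], "spin": 3.9, "hand": 0.2},
    {"travel": [-5.8, 0, -4.9], "spin": 5.2, "hand": 0.2}
  ]
}}

```text
t: 8.32
tcp_pos: [0.4565, 0.024, 0.2654]
eef_rot: [0.896, 0.443, 0.002, 0.003]
wrist_force: [1.2, -0.3, -1.6]
opening: 0.0438
```

```bash
python3 - <<'E'
from h import *
for n in ('scene0','side0','wrist2'):
  z=np.load(f'/tmp/{n}.npz');P=z['p'].reshape(-1,3)[z['d'].reshape(-1)>0]
  print(n);rect(P,.024,.034,[.58,.75,-.2,-.03]); rect(P,.001,.034,[.58,.73,-.2,-.03])
o=bot.get_obs();print(o['wrist_force'],o['opening'])
plan([.50,-.12,.27],-90)
E
```

```text
scene0
n 75 c [ 659.3 -104.8] LxW [133.9 114.8] long axis deg -86.1 z 0.0262
n 485 c [ 653.4 -105.6] LxW [163.6 124.9] long axis deg -73.2 z 0.0104
side0
n 83 c [ 659.3 -105.4] LxW [134.1 113.1] long axis deg -85.7 z 0.0288
n 303 c [ 646.7 -114.5] LxW [154.6 139.7] long axis deg -86.4 z 0.0155
wrist2
n 608 c [ 624.9 -107.8] LxW [132.2  44.1] long axis deg -87.8 z 0.0295
n 3801 c [ 617.6 -115.6] LxW [169.1  74.5] long axis deg -89.7 z 0.0047
[ 1.24295998 -0.27023639 -1.60324313] 0.04384678696182324
now [0.4565 0.024  0.2654] jaw deg -37.36 travel [-2.202  3.049 -0.097] spin 10.528
```

Emit:
{"method": "send_rows", "body": {
  "increments": [
    {"travel": [-0.4, 0.6, -0.1], "spin": 1.3, "hand": 0.2},
    {"travel": [-0.9, 1.2, -0.1], "spin": 2.6, "hand": 0.2},
    {"travel": [-1.3, 1.8, -0.1], "spin": 3.9, "hand": 0.2},
    {"travel": [-1.7, 2.4, -0.1], "spin": 5.2, "hand": 0.2},
    {"travel": [-2.2, 3.0, -0.1], "spin": 6.5, "hand": 0.2},
    {"travel": [-2.2, 3.05, -0.1], "spin": 7.8, "hand": 0.2},
    {"travel": [-2.2, 3.05, -0.1], "spin": 9, "hand": 0.2},
    {"travel": [-2.2, 3.05, -0.1], "spin": 9.9, "hand": 0.2},
    {"travel": [-2.2, 3.05, -0.1], "spin": 9.9, "hand": 0.2},
    {"travel": [-2.2, 3.05, -0.1], "spin": 9.9, "hand": 0.2}
  ]
}}

```text
t: 9.15
tcp_pos: [0.4999, -0.12, 0.2701]
eef_rot: [1.0, 0.029, 0.003, 0.002]
wrist_force: [-0.8, -0.4, -1.3]
opening: 0.0433
```

```bash
python3 - <<'E'
from h import *
f=eyes.grab_frame('wrist');save(f,'w6')
P=pts(f).reshape(-1,3)[f['range_z'].reshape(-1)>0];np.savez('/tmp/w6.npz',p=pts(f),c=f['color'],d=f['range_z'])
rect(P,.024,.034,[.58,.75,-.2,-.03])
rect(P,.046,.053,[.43,.62,-.35,-.12]);rect(P,.053,.06,[.43,.62,-.35,-.12])
print(bot.get_obs()['joints'])
plan([.659,-.108,.10],-87)
E
```

```text
n 1369 c [ 659.6 -105.9] LxW [132.2 110.4] long axis deg -86.8 z 0.0296
n 1923 c [ 528.  -270.3] LxW [209.4  67.4] long axis deg -62.9 z 0.0501
n 219 c [ 501.6 -226.1] LxW [115.4  39.3] long axis deg -81.8 z 0.0557
[-3.83808412e-01  2.87134599e-01  1.48137802e+00 -1.07312250e-03
  1.36656484e+00  1.12964842e+00]
now [ 0.5    -0.1199  0.2701] jaw deg -86.7 travel [ 3.963 -0.084  4.275] spin 0.059
```

View pics/w6.png

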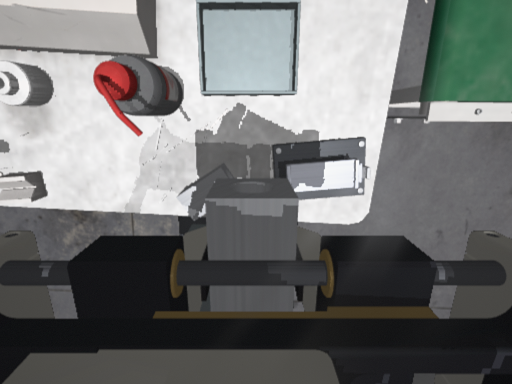

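```bash
python3 - <<'E'
from h import *
z=np.load('/tmp/w6.npz');P=z['p'].reshape(-1,3)[z['d'].reshape(-1)>0]
k=(P[:,2]>.1)&(P[:,2]<.25)&(P[:,0]>.5)&(P[:,0]<.66)&(P[:,1]<.09)&(P[:,1]>-.06);q=P[k]
print(q.min(0),q.max(0))
for x in np.arange(.5,.66,.01):
    s=q[np.abs(q[:,0]-x)<.005]
    if len(s): print(round(x,2),np.round([s[:,1].min(),s[:,1].max(),s[:,2].min(),s[:,2].max()],3))
E
```

```text
[ 0.55319889 -0.01920888  0.10008574] [0.6317196  0.03526103 0.19364012]
0.55 [-0.019 -0.014  0.182  0.184]
0.56 [-0.019 -0.007  0.179  0.19 ]
0.57 [-0.012  0.031  0.101  0.194]
0.58 [-0.008  0.03   0.1    0.192]
0.59 [-0.013  0.034  0.1    0.189]
0.6 [-0.013  0.035  0.101  0.184]
0.61 [-0.013  0.034  0.1    0.159]
0.62 [-0.009  0.034  0.1    0.152]
0.63 [-0.001  0.031  0.101  0.119]
```

```bash
python3 - <<'E'
from h import *
plan([.664,-.113,.25],-97);plan([.664,-.113,.015],-97)
E
```

```text
now [ 0.5    -0.1199  0.2701] jaw deg -86.7 travel [4.101 0.062 0.526] spin 2.059
now [ 0.5    -0.1199  0.2701] jaw deg -86.7 travel [4.069 0.04  6.401] spin 2.059
```

Emit:
{"method": "send_rows", "body": {
  "increments": [
    {"travel": [0.8, 0.05, 0.1], "spin": 1, "hand": 0.2},
    {"travel": [1.7, 0.05, 0.2], "spin": 2, "hand": 0.2},
    {"travel": [2.6, 0.05, 0.3], "spin": 2.06, "hand": 0.2},
    {"travel": [3.5, 0.05, 0.5], "spin": 2.06, "hand": 0.2},
    {"travel": [4.08, 0.05, 0.8], "spin": 2.06, "hand": 0.2},
    {"travel": [4.08, 0.05, 1.6], "spin": 2.06, "hand": 0.2},
    {"travel": [4.08, 0.05, 2.5], "spin": 2.06, "hand": 0.2},
    {"travel": [4.08, 0.05, 3.4], "spin": 2.06, "hand": 0.2},
    {"travel": [4.08, 0.05, 4.2], "spin": 2.06, "hand": 0.2},
    {"travel": [4.08, 0.05, 4.4], "spin": 2.06, "hand": 0.2}
  ]
}}

```text
t: 10.03
tcp_pos: [0.6606, -0.1118, 0.0885]
eef_rot: [0.998, -0.06, -0.002, 0.0]
wrist_force: [-1.8, 0.1, -3.1]
opening: 0.0438
```

```bash
python3 - <<'E'
from h import *
f=eyes.grab_frame('wrist');save(f,'w7')
plan([.664,-.113,.015],-97)
E
```

```text
now [ 0.6612 -0.1121  0.0898] jaw deg -96.89 travel [0.077 0.013 1.869] spin 0.021
```

View pics/w7.png

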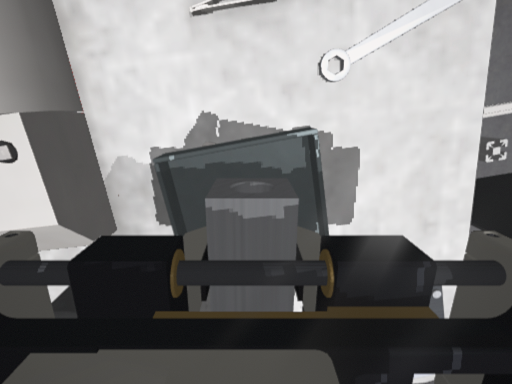

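Emit:
{"method": "send_rows", "body": {
  "increments": [
    {"travel": [0.06, 0.01, 0.5], "spin": 0, "hand": 0.2},
    {"travel": [0.06, 0.01, 1.0], "spin": 0, "hand": 0.2},
    {"travel": [0.06, 0.01, 1.4], "spin": 0, "hand": 0.2},
    {"travel": [0.06, 0.01, 1.65], "spin": 0, "hand": 0.2},
    {"travel": [0.06, 0.01, 1.8], "spin": 0, "hand": 0.2},
    {"travel": [0.06, 0.01, 1.88], "spin": 0, "hand": 0.2},
    {"travel": [0.06, 0.01, 1.9], "spin": 0, "hand": 0.2}
  ]
}}

```text
t: 10.67
tcp_pos: [0.664, -0.1129, 0.0147]
eef_rot: [0.998, -0.06, -0.001, 0.001]
wrist_force: [-1.0, -0.2, -1.9]
opening: 0.0439
```

Emit:
{"method": "send_rows", "body": {
  "increments": [
    {"travel": [0, 0, 0.04], "spin": 0, "hand": 0.2},
    {"travel": [0, 0, 0.05], "spin": 0, "hand": 0.2},
    {"travel": [0, 0, 0.05], "spin": 0, "hand": 0.56},
    {"travel": [0, 0, 0.05], "spin": 0, "hand": 0.56},
    {"travel": [0, 0, 0.05], "spin": 0, "hand": 0.56},
    {"travel": [0, 0, 0.05], "spin": 0, "hand": 0.56},
    {"travel": [0, 0, -0.3], "spin": 0, "hand": 0.56},
    {"travel": [0, 0, -0.8], "spin": 0, "hand": 0.56},
    {"travel": [0, 0, -1.5], "spin": 0, "hand": 0.56},
    {"travel": [0, 0, -2.2], "spin": 0, "hand": 0.8}
  ]
}}

```text
t: 11.5
tcp_pos: [0.6637, -0.1127, 0.1032]
eef_rot: [0.998, -0.06, -0.002, 0.0]
wrist_force: [0.6, -0.2, 0.1]
opening: 0.0545
```

Emit:
{"method": "send_rows", "body": {
  "increments": [
    {"travel": [0, 0, -0.8], "spin": 0, "hand": 1},
    {"travel": [0, 0, -1.7], "spin": 0, "hand": 1},
    {"travel": [0, 0, -2.6], "spin": 0, "hand": 1},
    {"travel": [0, 0, -3.5], "spin": 0, "hand": 1},
    {"travel": [-0.8, 0, -4.2], "spin": 1, "hand": 1},
    {"travel": [-1.7, 0, -4.4], "spin": 2, "hand": 1},
    {"travel": [-2.6, 0, -4.4], "spin": 3, "hand": 1},
    {"travel": [-3.5, 0, -4.4], "spin": 4, "hand": 1},
    {"travel": [-3.8, 0, -4.4], "spin": 5, "hand": 1},
    {"travel": [-3.8, 0, -4.4], "spin": 5, "hand": 1}
  ]
}}

```text
t: 12.33
tcp_pos: [0.511, -0.0939, 0.281]
eef_rot: [0.961, -0.276, -0.001, 0.001]
wrist_force: [0.4, -1.0, 0.4]
opening: 0.0916
```

```bash
python3 - <<'E'
from h import *
f=eyes.grab_frame('wrist');save(f,'w8')
P=pts(f).reshape(-1,3)[f['range_z'].reshape(-1)>0];np.savez('/tmp/w8.npz',p=pts(f),c=f['color'],d=f['range_z'])
rect(P,.024,.034,[.58,.75,-.2,-.03])
rect(P,.044,.052,[.58,.75,-.2,-.04])
rect(P,.046,.053,[.43,.58,-.31,-.13]);rect(P,.053,.06,[.43,.58,-.31,-.13])
rect(P,.041,.048,[.4,.55,-.13,0.01])
plan([.4458,-.0334,.10],36.1)
k=(P[:,2]>.1)&(P[:,2]<.25)&(P[:,0]>.5)&(P[:,0]<.66)&(P[:,1]<.09)&(P[:,1]>-.06);q=P[k]
c=np.array([.4458,-.0334]);e=np.array([.808,.589]);l=np.array([.589,-.808]);w=q[:,:2]-c
print(len(q));a=w@e;b=w@l
print('closest',min(np.hypot(np.maximum(np.abs(a)-.095,0),np.maximum(np.abs(b)-.0375,0))))
E
```

```text
n 1348 c [ 660.4 -106.1] LxW [132.4 112.2] long axis deg -86.6 z 0.0297
n 2299 c [ 663.6 -112. ] LxW [80.6 44.1] long axis deg -6.8 z 0.0482
n 2099 c [ 501.3 -225.9] LxW [114.3  40.3] long axis deg -82.1 z 0.05
n 292 c [ 501.2 -226.2] LxW [114.9  39.8] long axis deg -82.2 z 0.0558
n 1458 c [462.3 -56.5] LxW [80.7 44.2] long axis deg -53.5 z 0.044
now [ 0.5128 -0.0943  0.2808] jaw deg -121.82 travel [-2.224 -0.42   4.521] spin 4.416
2621
closest 0.011942829680043173
```

View pics/w8.png

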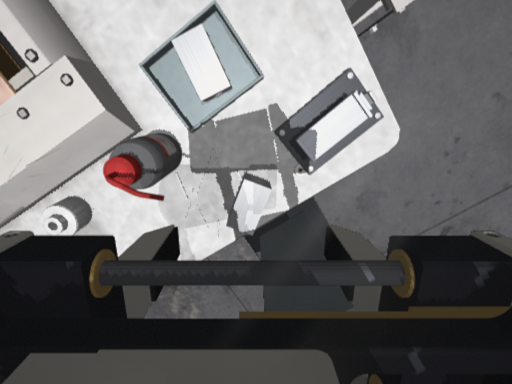

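Emit:
{"method": "send_rows", "body": {
  "increments": [
    {"travel": [-0.6, -0.1, 0.3], "spin": 1.2, "hand": 1},
    {"travel": [-1.3, -0.25, 0.6], "spin": 2.4, "hand": 1},
    {"travel": [-2.0, -0.4, 1.0], "spin": 3.6, "hand": 1},
    {"travel": [-2.22, -0.42, 1.8], "spin": 4.4, "hand": 1},
    {"travel": [-2.22, -0.42, 2.7], "spin": 4.4, "hand": 1},
    {"travel": [-2.22, -0.42, 3.4], "spin": 4.4, "hand": 1},
    {"travel": [-2.22, -0.42, 3.9], "spin": 4.4, "hand": 1},
    {"travel": [-2.22, -0.42, 4.1], "spin": 4.4, "hand": 1},
    {"travel": [-2.22, -0.42, 4.1], "spin": 4.4, "hand": 1}
  ]
}}

```text
t: 13.13
tcp_pos: [0.4461, -0.0334, 0.1152]
eef_rot: [0.892, -0.452, -0.002, 0.001]
wrist_force: [0.5, 0.5, -0.2]
opening: 0.092
```

```bash
python3 - <<'E'
from h import *
f=eyes.grab_frame('wrist');save(f,'w9')
P=pts(f).reshape(-1,3)[f['range_z'].reshape(-1)>0]
rect(P,.041,.048,[.4,.55,-.13,0.01])
plan([.4458,-.0334,.008],36.4)
g=eyes.grab_frame('side');save(g,'s9');im=cv2.imread('pics/s9.png');cv2.imwrite('pics/s9c.png',cv2.resize(im[100:250,210:360],None,fx=4,fy=4,interpolation=cv2.INTER_CUBIC))
E
```

```text
n 4822 c [461.6 -56.4] LxW [80.4 44.2] long axis deg -53.5 z 0.0442
now [ 0.4468 -0.0336  0.1166] jaw deg -143.75 travel [-0.017  0.011  2.714] spin -0.03
```

View pics/w9.png

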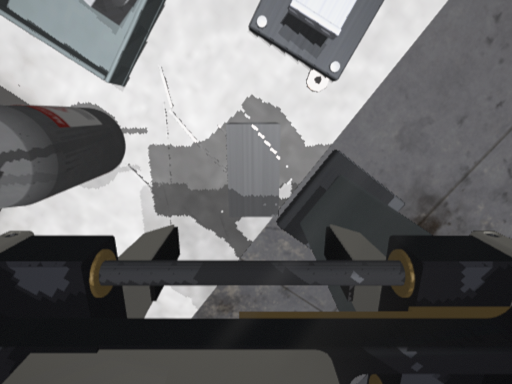

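View pics/s9c.png

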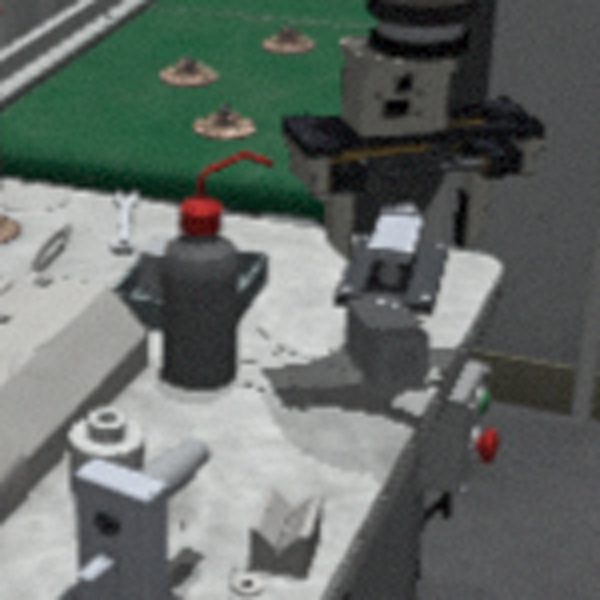

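Emit:
{"method": "send_rows", "body": {
  "increments": [
    {"travel": [-0.03, 0.01, 0.6], "spin": 0, "hand": 1},
    {"travel": [-0.03, 0.01, 1.2], "spin": 0, "hand": 1},
    {"travel": [-0.03, 0.01, 1.8], "spin": 0, "hand": 1},
    {"travel": [-0.03, 0.01, 2.3], "spin": 0, "hand": 1},
    {"travel": [-0.03, 0.01, 2.65], "spin": 0, "hand": 1},
    {"travel": [-0.03, 0.01, 2.7], "spin": 0, "hand": 0.6},
    {"travel": [-0.03, 0.01, 2.7], "spin": 0, "hand": 0.2},
    {"travel": [-0.03, 0.01, 2.7], "spin": 0, "hand": 0.2},
    {"travel": [-0.03, 0.01, 2.7], "spin": 0, "hand": 0.2},
    {"travel": [-0.03, 0.01, 2.7], "spin": 0, "hand": 0.2}
  ]
}}

```text
t: 14.07
tcp_pos: [0.4472, -0.0334, 0.0106]
eef_rot: [0.892, -0.452, 0.001, 0.001]
wrist_force: [-0.0, 0.8, 0.5]
opening: 0.0629
```

Emit:
{"method": "send_rows", "body": {
  "increments": [
    {"travel": [0, 0, 0], "spin": 0, "hand": 0.2},
    {"travel": [0, 0, 0], "spin": 0, "hand": 0.2},
    {"travel": [0, 0, 0], "spin": 0, "hand": 0.2},
    {"travel": [0, 0, 0], "spin": 0, "hand": 0.2},
    {"travel": [0, 0, 0], "spin": 0, "hand": 0.2}
  ]
}}

```text
t: 14.48
tcp_pos: [0.4471, -0.0335, 0.011]
eef_rot: [0.892, -0.452, 0.001, 0.001]
wrist_force: [-2.1, 0.2, 7.5]
opening: 0.0441
```

```bash
python3 - <<'E'
from h import *
o=bot.get_obs();print(o['opening'],o['wrist_force'],o['joints'])
s=np.array([.5182,.3343]);a=np.radians(78.9);u=np.array([np.cos(a),np.sin(a)])
# sleeve center is +.028 ahead of TCP along tool x ; want sleeve centre d=.17
t=s-u*(.17+.028);print(t)
plan([*t,.071],-11.1)
E
```

```text
0.04407162965167311 [-2.05617876  0.18829933  7.48096684] [-0.24467445  0.52190369  1.98170121 -0.00303068  0.63535548  2.26663902]
[0.48008065 0.14000405]
now [ 0.4471 -0.0335  0.011 ] jaw deg -143.75 travel [-3.006 -3.229 -1.508] spin 9.47
```

Emit:
{"method": "send_rows", "body": {
  "increments": [
    {"travel": [0, 0, -0.5], "spin": 0, "hand": 0.2},
    {"travel": [0, 0, -1.2], "spin": 0, "hand": 0.2},
    {"travel": [0, 0, -2.0], "spin": 0, "hand": 0.2},
    {"travel": [0, 0, -2.9], "spin": 0, "hand": 0.2},
    {"travel": [0, 0, -3.8], "spin": 0, "hand": 0.2},
    {"travel": [-0.2, -0.2, -4.6], "spin": -1.3, "hand": 0.2},
    {"travel": [-0.5, -0.5, -4.9], "spin": -2.6, "hand": 0.2},
    {"travel": [-0.8, -0.8, -5.0], "spin": -3.9, "hand": 0.2},
    {"travel": [-1.1, -1.1, -5.0], "spin": -5.2, "hand": 0.2},
    {"travel": [-1.4, -1.4, -5.0], "spin": -6.5, "hand": 0.2}
  ]
}}

```text
t: 15.32
tcp_pos: [0.4586, 0.0461, 0.211]
eef_rot: [0.983, -0.182, 0.001, 0.001]
wrist_force: [-0.6, 0.2, -2.9]
opening: 0.0438
```

```bash
python3 - <<'E'
from h import *
plan([.48,.14,.12],-11.1)
E
```

```text
now [0.4586 0.0461 0.211 ] jaw deg -110.94 travel [-0.345 -2.387  2.271] spin 16.032
```

Emit:
{"method": "send_rows", "body": {
  "increments": [
    {"travel": [0, -0.3, 0], "spin": -1.4, "hand": 0.2},
    {"travel": [-0.1, -0.6, 0], "spin": -2.8, "hand": 0.2},
    {"travel": [-0.15, -0.9, 0], "spin": -4.2, "hand": 0.2},
    {"travel": [-0.2, -1.2, 0.1], "spin": -5.6, "hand": 0.2},
    {"travel": [-0.25, -1.5, 0.3], "spin": -7.0, "hand": 0.2},
    {"travel": [-0.3, -1.8, 0.5], "spin": -8.4, "hand": 0.2},
    {"travel": [-0.34, -2.1, 0.7], "spin": -9.8, "hand": 0.2},
    {"travel": [-0.34, -2.39, 0.9], "spin": -11.2, "hand": 0.2},
    {"travel": [-0.34, -2.39, 1.1], "spin": -12.6, "hand": 0.2},
    {"travel": [-0.34, -2.39, 1.3], "spin": -14.0, "hand": 0.2}
  ]
}}

```text
t: 16.15
tcp_pos: [0.4796, 0.1407, 0.1577]
eef_rot: [0.908, 0.418, -0.0, 0.001]
wrist_force: [-0.9, -0.2, -3.4]
opening: 0.0436
```

```bash
python3 - <<'E'
from h import *
plan([.48,.14,.074],-11.1)
E
```

```text
now [0.4796 0.1407 0.1577] jaw deg -40.52 travel [-0.005  0.015  2.093] spin -5.885
```

Emit:
{"method": "send_rows", "body": {
  "increments": [
    {"travel": [0, 0.02, 0.2], "spin": -1.4, "hand": 0.2},
    {"travel": [0, 0.02, 0.6], "spin": -2.8, "hand": 0.2},
    {"travel": [0, 0.02, 1.0], "spin": -4.2, "hand": 0.2},
    {"travel": [0, 0.02, 1.5], "spin": -5.5, "hand": 0.2},
    {"travel": [0, 0.02, 1.9], "spin": -5.89, "hand": 0.2},
    {"travel": [0, 0.02, 2.05], "spin": -5.89, "hand": 0.2},
    {"travel": [0, 0.02, 2.09], "spin": -5.89, "hand": 0.2},
    {"travel": [0, 0.02, 2.09], "spin": -5.89, "hand": 0.2}
  ]
}}

```text
t: 16.82
tcp_pos: [0.4802, 0.14, 0.074]
eef_rot: [0.772, 0.635, -0.001, 0.001]
wrist_force: [0.7, -0.8, -2.8]
opening: 0.044
```

```bash
sed -i 's/(Q\[:,0\]<.06)&(np.abs(Q\[:,2\]+.035)<.006)/(Q[:,0]<.075)\&(np.abs(Q[:,2]+.033)<.006)/; s/arange(.005,.045,.01)/arange(.005,.07,.008)/; s/(Q\[:,0\]>.05)&(Q\[:,0\]<.22)/(Q[:,0]>.075)\&(Q[:,0]<.22)/' rel.py; python3 - <<'E'
from rel import *
f=eyes.grab_frame('wrist');save(f,'w10');rel(f)
s=np.array([.5182,.3343]);p,m=yaw_axes();print('tcp d',m[:2,0]@(s-p[:2]),p)
E
```

```text
sleeve top n 12491 z 0.1069 xmax 0.0696
  S x 0.005 y [-0.0232  0.0221 -0.0006] z 0.0325
  S x 0.013 y [-0.0299  0.03    0.    ] z 0.0325
  S x 0.021 y [-0.0226  0.0215 -0.0006] z 0.0325
  S x 0.029 y [-0.0225  0.0217 -0.0004] z 0.0324
  S x 0.037 y [-0.0221  0.0221 -0.    ] z 0.0324
  S x 0.045 y [-0.0218  0.0222  0.0002] z 0.0323
  S x 0.053 y [-0.0218  0.0223  0.0003] z 0.0323
  S x 0.061 y [-0.0214  0.0227  0.0006] z 0.0322
  S x 0.069 y [-0.0212  0.0227  0.0007] z 0.0321
  P x 0.119 y [-0.0099  0.0062 -0.0018] ztop 0.0934
  P x 0.127 y [-0.0114  0.0081 -0.0017] ztop 0.0944
tcp d 0.19780200432403708 [0.48068817 0.14008577 0.07462163]
```

View pics/w10.png

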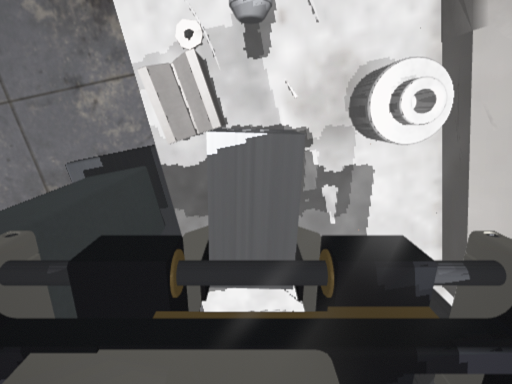

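Emit:
{"method": "send_rows", "body": {
  "increments": [
    {"travel": [0.3, 0.05, 0], "spin": -0.28, "hand": 0.2},
    {"travel": [0.6, 0.05, 0], "spin": -0.28, "hand": 0.2},
    {"travel": [0.8, 0.05, 0], "spin": -0.28, "hand": 0.2},
    {"travel": [0.8, 0.05, 0], "spin": -0.28, "hand": 0.2},
    {"travel": [0.8, 0.05, 0], "spin": -0.28, "hand": 0.2},
    {"travel": [0.8, 0.05, 0], "spin": -0.28, "hand": 0.2}
  ]
}}

```text
t: 17.37
tcp_pos: [0.4886, 0.1713, 0.0746]
eef_rot: [0.764, 0.645, -0.0, 0.001]
wrist_force: [0.8, -0.8, -2.5]
opening: 0.0438
```

```bash
python3 - <<'E'
from rel import *
f=eyes.grab_frame('wrist');save(f,'w11');rel(f)
s=np.array([.5182,.3343]);p,m=yaw_axes();print('tcp d',m[:2,0]@(s-p[:2]),p,bot.get_obs()['wrist_force']);plan(p,-11)
E
```

```text
sleeve top n 12464 z 0.1075 xmax 0.07
  S x 0.005 y [-0.0229  0.0215 -0.0007] z 0.0331
  S x 0.013 y [-0.03    0.0299 -0.    ] z 0.0332
  S x 0.021 y [-0.0223  0.0219 -0.0002] z 0.0331
  S x 0.029 y [-0.022   0.0221  0.    ] z 0.033
  S x 0.037 y [-0.0218  0.0224  0.0003] z 0.033
  S x 0.045 y [-0.0216  0.0225  0.0005] z 0.0329
  S x 0.053 y [-0.0215  0.0227  0.0006] z 0.0329
  S x 0.061 y [-0.0211  0.0229  0.0009] z 0.0329
  S x 0.069 y [-0.021   0.0229  0.001 ] z 0.0328
  P x 0.087 y [-0.0089  0.0066 -0.0011] ztop 0.0932
  P x 0.095 y [-0.0109  0.0086 -0.0011] ztop 0.0957
  P x 0.103 y [-0.0105  0.009  -0.0008] ztop 0.0959
  P x 0.111 y [-0.0138  0.0118 -0.001 ] ztop 0.0982
  P x 0.119 y [-0.0135  0.0123 -0.0006] ztop 0.0988
  P x 0.127 y [-0.0133  0.0125 -0.0004] ztop 0.0983
tcp d 0.1659234458335779 [0.4886341  0.17102414 0.0745614 ] [ 0.1445692   0.91718054 -2.62064479]
now [0.4886 0.171  0.0746] jaw deg -9.73 travel [0. 0. 0.] spin 0.255
```

Emit:
{"method": "send_rows", "body": {
  "increments": [
    {"travel": [0, -0.067, 0], "spin": 0, "hand": 0.2},
    {"travel": [0.15, -0.067, 0], "spin": 0, "hand": 0.2},
    {"travel": [0.3, -0.067, 0], "spin": 0, "hand": 0.2},
    {"travel": [0.3, -0.067, 0], "spin": 0, "hand": 0.2},
    {"travel": [0.3, -0.067, 0], "spin": 0, "hand": 0.2}
  ]
}}

```text
t: 17.83
tcp_pos: [0.4881, 0.1837, 0.0745]
eef_rot: [0.764, 0.645, -0.0, 0.001]
wrist_force: [0.0, -0.4, -2.1]
opening: 0.0441
```

```bash
python3 - <<'E'
from rel import *
f=eyes.grab_frame('wrist');save(f,'w12');rel(f)
s=np.array([.5182,.3343]);p,m=yaw_axes();print('tcp d',m[:2,0]@(s-p[:2]),p,bot.get_obs()['wrist_force'])
E
```

```text
sleeve top n 12477 z 0.1074 xmax 0.07
  S x 0.005 y [-0.0228  0.0216 -0.0006] z 0.0332
  S x 0.013 y [-0.03  0.03 -0.  ] z 0.0331
  S x 0.021 y [-0.0223  0.0219 -0.0002] z 0.0331
  S x 0.029 y [-0.0221  0.0222  0.0001] z 0.0331
  S x 0.037 y [-0.0217  0.0224  0.0004] z 0.033
  S x 0.045 y [-0.0215  0.0228  0.0007] z 0.033
  S x 0.053 y [-0.0214  0.0228  0.0007] z 0.0329
  S x 0.061 y [-0.021   0.0232  0.0011] z 0.0329
  S x 0.069 y [-0.0207  0.0233  0.0013] z 0.0328
  P x 0.079 y [-0.0083  0.0114  0.0016] ztop 0.0951
  P x 0.087 y [-0.0083  0.0113  0.0015] ztop 0.0957
  P x 0.095 y [-0.0076  0.0118  0.0021] ztop 0.0957
  P x 0.103 y [-0.0104  0.0148  0.0022] ztop 0.0986
  P x 0.111 y [-0.0101  0.0149  0.0024] ztop 0.0988
  P x 0.119 y [-0.01    0.0152  0.0026] ztop 0.0987
  P x 0.127 y [-0.0098  0.0153  0.0027] ztop 0.0983
tcp d 0.15372094613080542 [0.48799392 0.18351188 0.07449082] [-0.4482664  -0.89424459 -2.58383634]
```

View pics/w12.png

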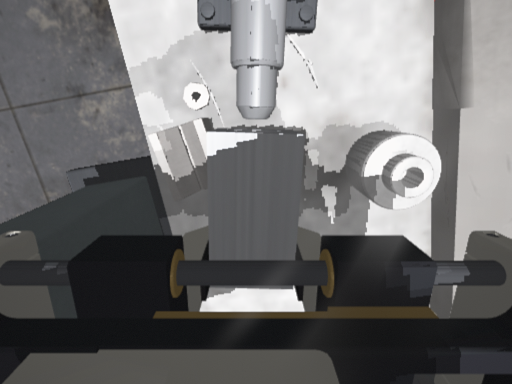

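Emit:
{"method": "send_rows", "body": {
  "increments": [
    {"travel": [0.2, 0.005, 0], "spin": 0, "hand": 0.2},
    {"travel": [0.4, 0.01, 0], "spin": 0, "hand": 0.2},
    {"travel": [0.55, 0.014, 0], "spin": 0, "hand": 0.2},
    {"travel": [0.65, 0.016, 0], "spin": 0, "hand": 0.2},
    {"travel": [0.72, 0.018, 0], "spin": 0, "hand": 0.2},
    {"travel": [0.79, 0.02, 0], "spin": 0, "hand": 0.2},
    {"travel": [0.86, 0.022, 0], "spin": 0, "hand": 0.2},
    {"travel": [0.93, 0.023, 0], "spin": 0, "hand": 0.2},
    {"travel": [1.0, 0.025, 0], "spin": 0, "hand": 0.2},
    {"travel": [1.0, 0.025, 0], "spin": 0, "hand": 0.2}
  ]
}}

```text
t: 18.72
tcp_pos: [0.4958, 0.2232, 0.0744]
eef_rot: [0.764, 0.645, -0.0, 0.001]
wrist_force: [0.5, 0.4, -2.5]
opening: 0.0437
```

```bash
python3 - <<'E'
from rel import *
f=eyes.grab_frame('wrist');save(f,'w13');rel(f)
s=np.array([.5182,.3343]);p,m=yaw_axes();print('tcp d',m[:2,0]@(s-p[:2]),p,bot.get_obs()['wrist_force'])
E
```

```text
sleeve top n 12452 z 0.1073 xmax 0.07
  S x 0.005 y [-0.0228  0.0216 -0.0006] z 0.0332
  S x 0.013 y [-0.03    0.0299 -0.0001] z 0.0332
  S x 0.021 y [-0.0222  0.022  -0.0001] z 0.0331
  S x 0.029 y [-0.022   0.0222  0.0001] z 0.0331
  S x 0.037 y [-0.0217  0.0225  0.0004] z 0.033
  S x 0.045 y [-0.0214  0.0227  0.0006] z 0.033
  S x 0.053 y [-0.0214  0.0228  0.0007] z 0.0329
  S x 0.061 y [-0.0211  0.023   0.001 ] z 0.0329
  S x 0.069 y [-0.0207  0.0232  0.0013] z 0.0329
  P x 0.079 y [-0.0115  0.0144  0.0015] ztop 0.0988
  P x 0.087 y [-0.0114  0.0145  0.0016] ztop 0.0986
  P x 0.095 y [-0.0112  0.0145  0.0017] ztop 0.0988
  P x 0.103 y [-0.0103  0.0148  0.0023] ztop 0.0987
  P x 0.111 y [-0.0228  0.0296  0.0034] ztop 0.1026
  P x 0.119 y [-0.0248 -0.0052 -0.015 ] ztop 0.1028
tcp d 0.11357609957057471 [0.49574736 0.22291332 0.07435254] [ 0.19864738  0.60079266 -2.34475155]
```

Emit:
{"method": "send_rows", "body": {
  "increments": [
    {"travel": [0.2, 0.005, 0], "spin": 0, "hand": 0.2},
    {"travel": [0.4, 0.01, 0], "spin": 0, "hand": 0.2},
    {"travel": [0.6, 0.015, 0], "spin": 0, "hand": 0.2},
    {"travel": [0.8, 0.02, 0], "spin": 0, "hand": 0.2},
    {"travel": [0.95, 0.024, 0], "spin": 0, "hand": 0.2},
    {"travel": [1.02, 0.026, 0], "spin": 0, "hand": 0.2},
    {"travel": [1.07, 0.027, 0], "spin": 0, "hand": 0.2},
    {"travel": [1.12, 0.028, 0], "spin": 0, "hand": 0.2},
    {"travel": [1.15, 0.029, 0], "spin": 0, "hand": 0.2},
    {"travel": [1.15, 0.029, 0], "spin": 0, "hand": 0.2}
  ]
}}

```text
t: 19.6
tcp_pos: [0.5042, 0.2668, 0.074]
eef_rot: [0.764, 0.645, -0.002, 0.002]
wrist_force: [-1.9, -5.1, -1.1]
opening: 0.0438
```

```bash
python3 - <<'E'
from rel import *
f=eyes.grab_frame('wrist');save(f,'w14');rel(f)
s=np.array([.5182,.3343]);p,m=yaw_axes();print('tcp d',m[:2,0]@(s-p[:2]),p,bot.get_obs()['wrist_force'])
E
```

```text
sleeve top n 13900 z 0.107 xmax 0.0746
  S x 0.005 y [-0.0228  0.0214 -0.0007] z 0.0331
  S x 0.013 y [-0.03    0.0299 -0.    ] z 0.0331
  S x 0.021 y [-0.0223  0.022  -0.0001] z 0.0331
  S x 0.029 y [-0.022   0.0221  0.    ] z 0.0331
  S x 0.037 y [-0.0218  0.0224  0.0003] z 0.0331
  S x 0.045 y [-0.0216  0.0227  0.0006] z 0.0331
  S x 0.053 y [-0.0214  0.0228  0.0007] z 0.0331
  S x 0.061 y [-0.0211  0.023   0.001 ] z 0.033
  S x 0.069 y [-0.0262  0.0298  0.0018] z 0.034
  P x 0.095 y [-0.0067  0.011   0.0021] ztop 0.0947
  P x 0.103 y [-0.0031  0.0077  0.0023] ztop 0.0624
  P x 0.111 y [-0.0031  0.0077  0.0023] ztop 0.0623
  P x 0.119 y [-0.0025  0.0081  0.0028] ztop 0.0623
tcp d 0.06888128395106109 [0.50416658 0.26681742 0.07404291] [-2.00138467 -4.53262337 -2.34846997]
```

View pics/w14.png

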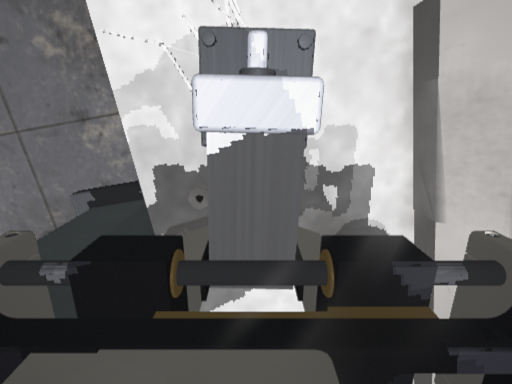

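Emit:
{"method": "send_rows", "body": {
  "increments": [
    {"travel": [-0.4, -0.01, 0], "spin": 0, "hand": 0.2},
    {"travel": [-1.1, -0.028, 0], "spin": 0, "hand": 0.2},
    {"travel": [-1.9, -0.048, 0], "spin": 0, "hand": 0.2},
    {"travel": [-2.6, -0.065, 0], "spin": 0, "hand": 0.2},
    {"travel": [-3.2, -0.08, -0.3], "spin": 0, "hand": 0.2},
    {"travel": [-3.6, -0.08, -1.2], "spin": 0, "hand": 0.2},
    {"travel": [-4.0, -0.08, -2.2], "spin": -1, "hand": 0.2},
    {"travel": [-4.6, -0.08, -3.2], "spin": -2, "hand": 0.2},
    {"travel": [-5.3, -0.08, -4.2], "spin": -3, "hand": 0.2},
    {"travel": [-6.1, -0.08, -4.8], "spin": -3.9, "hand": 0.2}
  ]
}}

```text
t: 20.48
tcp_pos: [0.4615, 0.0357, 0.2626]
eef_rot: [0.642, 0.767, -0.001, 0.003]
wrist_force: [2.1, -0.1, -3.0]
opening: 0.0438
```

```bash
python3 - <<'E'
from h import *
plan([.46,-.26,.27],9.6)
for n in ('w6','w8'):
  z=np.load(f'/tmp/{n}.npz');P=z['p'].reshape(-1,3)[z['d'].reshape(-1)>0]
  a=np.radians(-82);u=np.array([np.cos(a),np.sin(a)]);v=np.array([-u[1],u[0]])
  k=(P[:,0]>.43)&(P[:,0]<.58)&(P[:,1]>-.32)&(P[:,1]<-.13)&(P[:,2]>.02)&(P[:,2]<.07);q=P[k]
  w=q[:,:2]-np.array([.5002,-.2184]);s=w@u;t=w@v
  for s0 in np.arange(-.056,.075,.004):
    j=np.abs(s-s0)<.002
    if j.sum()>3:print(n,round(s0,3),j.sum(),'z',np.round(np.percentile(q[j,2],[50,95]),4),'t',np.round([t[j].min(),t[j].max()],4))
E
```

```text
now [0.4615 0.0357 0.2626] jaw deg 10.11 travel [-7.272 -1.335 -0.153] spin 0.102
w6 -0.048 60 z [0.0557 0.0571] t [-0.0027  0.0201]
w6 -0.044 51 z [0.0507 0.0565] t [-0.0118  0.0198]
w6 -0.04 76 z [0.05   0.0511] t [-0.018   0.0201]
w6 -0.036 82 z [0.05   0.0512] t [-0.0183  0.0203]
w6 -0.032 76 z [0.05   0.0511] t [-0.0192  0.02  ]
w6 -0.028 83 z [0.0501 0.0513] t [-0.0193  0.02  ]
w6 -0.024 79 z [0.05   0.0511] t [-0.0194  0.02  ]
w6 -0.02 81 z [0.05   0.0511] t [-0.0199  0.0199]
w6 -0.016 78 z [0.0501 0.0513] t [-0.0186  0.0202]
w6 -0.012 77 z [0.0498 0.0509] t [-0.019   0.0198]
w6 -0.008 83 z [0.0501 0.0513] t [-0.0195  0.0199]
w6 -0.004 85 z [0.0501 0.0515] t [-0.0195  0.0199]
w6 -0.0 85 z [0.0501 0.0516] t [-0.0184  0.0202]
w6 0.004 83 z [0.0502 0.0513] t [-0.0192  0.0203]
w6 0.008 68 z [0.0502 0.0511] t [-0.0188  0.02  ]
w6 0.012 83 z [0.05   0.0513] t [-0.0195  0.0199]
w6 0.016 79 z [0.0502 0.0512] t [-0.02    0.0202]
w6 0.02 80 z [0.05  0.051] t [-0.0189  0.0199]
w6 0.024 83 z [0.0502 0.0516] t [-0.0191  0.0197]
w6 0.028 84 z [0.0503 0.0515] t [-0.0196  0.0202]
w6 0.032 80 
[... 1187 characters left out ...]
 ]
w8 0.012 89 z [0.0501 0.0511] t [-0.0195  0.02  ]
w8 0.016 90 z [0.05   0.0512] t [-0.0194  0.0201]
w8 0.02 92 z [0.05   0.0516] t [-0.0194  0.0201]
w8 0.024 88 z [0.0499 0.0516] t [-0.0193  0.0201]
w8 0.028 93 z [0.05   0.0511] t [-0.0201  0.0201]
w8 0.032 90 z [0.0501 0.0515] t [-0.0194  0.0202]
w8 0.036 95 z [0.05   0.0515] t [-0.0198  0.02  ]
w8 0.04 94 z [0.0499 0.0514] t [-0.0191  0.0201]
w8 0.044 134 z [0.0518 0.0566] t [-0.0199  0.0201]
w8 0.048 79 z [0.0561 0.0575] t [-0.0201  0.0198]
w8 0.052 44 z [0.0503 0.0515] t [-0.0125  0.0127]
w8 0.056 43 z [0.0492 0.0511] t [-0.0136  0.0154]
w8 0.06 74 z [0.0497 0.0554] t [-0.008   0.0156]
w8 0.064 44 z [0.055  0.0563] t [-0.0077  0.0079]
```

```bash
python3 - <<'E'
from h import *
plan([.505,-.247,.14],9.6)
E
```

```text
now [0.4615 0.0357 0.2626] jaw deg 10.11 travel [-7.134 -0.178  3.099] spin 0.102
```

Emit:
{"method": "send_rows", "body": {
  "increments": [
    {"travel": [-0.8, 0, 0], "spin": 0.1, "hand": 0.2},
    {"travel": [-1.6, -0.05, 0], "spin": 0.1, "hand": 0.2},
    {"travel": [-2.5, -0.1, 0], "spin": 0.1, "hand": 0.2},
    {"travel": [-3.4, -0.1, 0.2], "spin": 0.1, "hand": 0.2},
    {"travel": [-4.3, -0.15, 0.6], "spin": 0.1, "hand": 0.2},
    {"travel": [-5.2, -0.18, 1.1], "spin": 0.1, "hand": 0.2},
    {"travel": [-6.1, -0.18, 1.7], "spin": 0.1, "hand": 0.2},
    {"travel": [-6.8, -0.18, 2.3], "spin": 0.1, "hand": 0.2},
    {"travel": [-7.13, -0.18, 2.9], "spin": 0.1, "hand": 0.2},
    {"travel": [-7.13, -0.18, 3.1], "spin": 0.1, "hand": 0.2}
  ]
}}

```text
t: 21.32
tcp_pos: [0.5033, -0.2493, 0.1361]
eef_rot: [0.647, 0.763, -0.001, 0.0]
wrist_force: [-1.1, 0.4, -2.2]
opening: 0.0441
```

Emit:
{"method": "send_rows", "body": {
  "increments": [
    {"travel": [0, 0, 0], "spin": 0, "hand": 0.2},
    {"travel": [0, 0, 0], "spin": 0, "hand": 0.2}
  ]
}}

```text
t: 21.48
tcp_pos: [0.5027, -0.2489, 0.1357]
eef_rot: [0.647, 0.763, -0.001, -0.001]
wrist_force: [-1.3, -0.2, -2.2]
opening: 0.0443
```

```bash
python3 - <<'E'
from rel import *
plan([.505,-.247,.063],9.6)
f=eyes.grab_frame('wrist');save(f,'w15')
p,m=yaw_axes();P=pts(f).reshape(-1,3)[f['range_z'].reshape(-1)>0]
z=p[2]+.033
rect(P,z-.004,z+.004,[.45,.55,-.30,-.15])
g=eyes.grab_frame('scene');save(g,'sc15');im=cv2.imread('pics/sc15.png');cv2.imwrite('pics/sc15c.png',cv2.resize(im[120:230,280:400],None,fx=5,fy=5,interpolation=cv2.INTER_CUBIC))
E
```

```text
now [ 0.5027 -0.2489  0.1357] jaw deg 9.38 travel [0.038 0.07  1.818] spin -0.045
n 12461 c [ 498.2 -219.9] LxW [81.1 68.6] long axis deg -82.1 z 0.1687
```

View pics/w15.png

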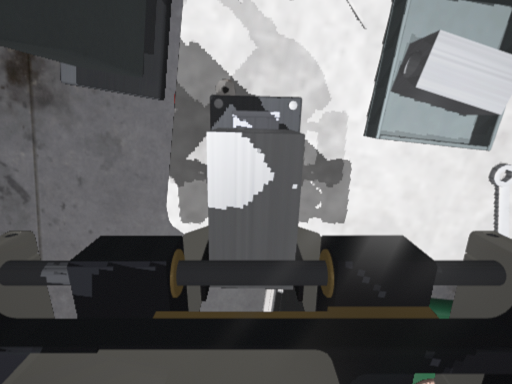

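View pics/sc15c.png

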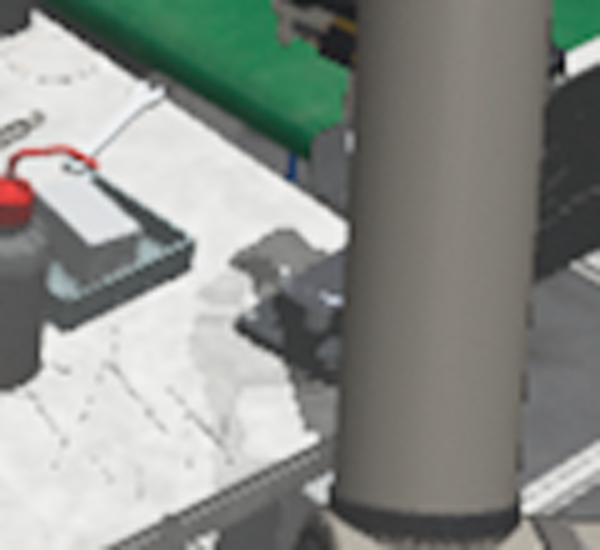

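Emit:
{"method": "send_rows", "body": {
  "increments": [
    {"travel": [0.038, 0.06, 0.5], "spin": 0, "hand": 0.2},
    {"travel": [0.038, 0.06, 1.0], "spin": 0, "hand": 0.2},
    {"travel": [0.038, 0.06, 1.4], "spin": 0, "hand": 0.2},
    {"travel": [0.038, 0.06, 1.65], "spin": 0, "hand": 0.2},
    {"travel": [0.038, 0.06, 1.75], "spin": 0, "hand": 0.2},
    {"travel": [0.038, 0.06, 1.8], "spin": 0, "hand": 0.2},
    {"travel": [0.038, 0.06, 1.83], "spin": 0, "hand": 0.2},
    {"travel": [0.038, 0.06, 1.86], "spin": 0, "hand": 0.2}
  ]
}}

```text
t: 22.25
tcp_pos: [0.5067, -0.2474, 0.0642]
eef_rot: [0.646, 0.763, -0.001, 0.002]
wrist_force: [-0.1, -0.8, -2.3]
opening: 0.0441
```

```bash
python3 - <<'E'
from rel import *
p,m=yaw_axes();f=eyes.grab_frame('wrist');save(f,'w16');P=pts(f).reshape(-1,3)[f['range_z'].reshape(-1)>0]
z=p[2]+.033;print(p,bot.get_obs()['wrist_force'])
rect(P,z-.004,z+.004,[.45,.55,-.30,-.15])
E
```

```text
[ 0.50667709 -0.24742873  0.06416231] [ 0.20879282 -0.31553803 -2.40742652]
n 12457 c [ 502.3 -217.9] LxW [80.8 70.7] long axis deg -82.9 z 0.097
```

Emit:
{"method": "send_rows", "body": {
  "increments": [
    {"travel": [-0.01, -0.05, 0], "spin": -0.1, "hand": 0.2},
    {"travel": [-0.01, -0.05, 0.03], "spin": -0.1, "hand": 0.2},
    {"travel": [-0.01, -0.05, 0.06], "spin": -0.1, "hand": 0.2},
    {"travel": [-0.01, -0.05, 0.09], "spin": -0.1, "hand": 0.2},
    {"travel": [-0.01, -0.05, 0.09], "spin": -0.1, "hand": 0.2}
  ]
}}

```text
t: 22.72
tcp_pos: [0.5048, -0.2484, 0.0606]
eef_rot: [0.643, 0.766, -0.001, 0.002]
wrist_force: [-0.9, 0.2, 2.1]
opening: 0.0439
```

```bash
python3 - <<'E'
from rel import *
p,m=yaw_axes();f=eyes.grab_frame('wrist');save(f,'w16');P=pts(f).reshape(-1,3)[f['range_z'].reshape(-1)>0]
z=p[2]+.033;print(p,bot.get_obs()['wrist_force'])
rect(P,z-.004,z+.004,[.45,.55,-.30,-.15]);plan([.505,-.247,.061],9.6)
E
```

```text
[ 0.50477302 -0.24844893  0.06060611] [-0.77658997 -0.4590517   1.84376122]
n 12454 c [ 499.7 -219.2] LxW [80.8 69.3] long axis deg -81.4 z 0.0936
now [ 0.5048 -0.2484  0.0606] jaw deg 9.94 travel [ 0.034  0.012 -0.009] spin 0.068
```

View pics/w16.png

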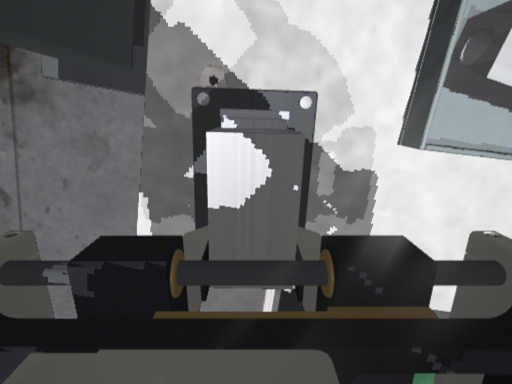

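Emit:
{"method": "send_rows", "body": {
  "increments": [
    {"travel": [0, 0, 0], "spin": 0, "hand": 0.6},
    {"travel": [0, 0, 0], "spin": 0, "hand": 0.7},
    {"travel": [0, 0, 0], "spin": 0, "hand": 0.7},
    {"travel": [0, 0, 0], "spin": 0, "hand": 0.7},
    {"travel": [0, 0, 0], "spin": 0, "hand": 0.7},
    {"travel": [0, 0, -0.4], "spin": 0, "hand": 0.7},
    {"travel": [0, 0, -0.9], "spin": 0, "hand": 0.7},
    {"travel": [0, 0, -1.6], "spin": 0, "hand": 0.7},
    {"travel": [0, 0, -2.0], "spin": 0, "hand": 0.4},
    {"travel": [0, 0, -2.0], "spin": 0, "hand": 0.1}
  ]
}}

```text
t: 23.6
tcp_pos: [0.5064, -0.2491, 0.1445]
eef_rot: [0.643, 0.766, -0.001, 0.006]
wrist_force: [0.7, -0.3, -1.0]
opening: 0.0551
```

```bash
python3 - <<'E'
from rel import *
p,m=yaw_axes();f=eyes.grab_frame('wrist');save(f,'w17');P=pts(f).reshape(-1,3)[f['range_z'].reshape(-1)>0]
rect(P,.089,.099,[.45,.55,-.30,-.15]);plan([.4998,-.219,.099],9.6)
E
```

```text
n 5766 c [ 500.2 -219. ] LxW [80.4 44. ] long axis deg -81.6 z 0.0942
now [ 0.5055 -0.2486  0.1424] jaw deg 9.95 travel [ 0.761 -0.018  1.078] spin 0.07
```

View pics/w17.png

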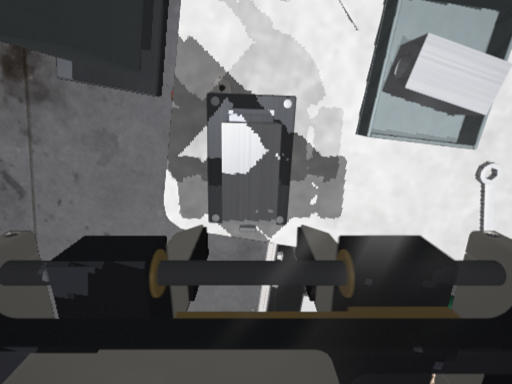

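Emit:
{"method": "send_rows", "body": {
  "increments": [
    {"travel": [0.4, -0.02, 0], "spin": 0, "hand": 0},
    {"travel": [0.76, -0.02, 0], "spin": 0, "hand": 0},
    {"travel": [0.76, -0.02, 0.3], "spin": 0, "hand": 0},
    {"travel": [0.76, -0.02, 0.6], "spin": 0, "hand": 0},
    {"travel": [0.76, -0.02, 0.8], "spin": 0, "hand": 0},
    {"travel": [0.76, -0.02, 1.0], "spin": 0, "hand": 0},
    {"travel": [0.76, -0.02, 1.05], "spin": 0, "hand": 0},
    {"travel": [0.76, -0.02, 1.05], "spin": 0, "hand": 0}
  ]
}}

```text
t: 24.32
tcp_pos: [0.4993, -0.2187, 0.0992]
eef_rot: [0.643, 0.766, -0.001, 0.003]
wrist_force: [-0.6, 0.2, 0.6]
opening: 0.0014
```

```bash
python3 - <<'E'
from rel import *
plan([.5002,-.219,.080],9.6);print(bot.get_obs()['opening'],bot.get_obs()['wrist_force'])
E
```

```text
now [ 0.4993 -0.2187  0.0992] jaw deg 9.95 travel [-0.008  0.021  0.479] spin 0.069
0.00138608319449523 [-0.55282594  0.23442304  0.58288103]
```

Emit:
{"method": "send_rows", "body": {
  "increments": [
    {"travel": [0, 0.02, 0.1], "spin": 0, "hand": 0},
    {"travel": [0, 0.02, 0.18], "spin": 0, "hand": 0},
    {"travel": [0, 0.02, 0.26], "spin": 0, "hand": 0},
    {"travel": [0, 0.02, 0.34], "spin": 0, "hand": 0},
    {"travel": [0, 0.02, 0.42], "spin": 0, "hand": 0},
    {"travel": [0, 0.02, 0.48], "spin": 0, "hand": 0},
    {"travel": [0, 0.02, 0.54], "spin": 0, "hand": 0},
    {"travel": [0, 0.02, 0.54], "spin": 0, "hand": 0}
  ]
}}

```text
t: 24.98
tcp_pos: [0.5007, -0.219, 0.0784]
eef_rot: [0.643, 0.766, -0.001, 0.004]
wrist_force: [-2.3, 1.2, 8.6]
opening: 0.0005
```

Emit:
{"method": "send_rows", "body": {
  "increments": [
    {"travel": [0, 0, 0.05], "spin": 0, "hand": 0},
    {"travel": [0, 0, 0.05], "spin": 0, "hand": 0},
    {"travel": [0, 0, -0.1], "spin": 0, "hand": 0},
    {"travel": [0, 0, -0.4], "spin": 0, "hand": 0},
    {"travel": [0, 0, -1.0], "spin": 0, "hand": 0},
    {"travel": [-0.5, 0, -1.8], "spin": 0, "hand": 0},
    {"travel": [-1.0, 0, -2.6], "spin": 0, "hand": 0},
    {"travel": [-1.5, 0, -3.2], "spin": 0, "hand": 0.3},
    {"travel": [-1.5, 0, -3.2], "spin": 0, "hand": 0.3},
    {"travel": [-1.5, 0, -3.2], "spin": 0, "hand": 0.3}
  ]
}}

```text
t: 25.82
tcp_pos: [0.5107, -0.2784, 0.208]
eef_rot: [0.644, 0.765, -0.001, 0.006]
wrist_force: [-0.3, 0.2, -0.5]
opening: 0.0161
```

```bash
python3 - <<'E'
from rel import *
p,m=yaw_axes();f=eyes.grab_frame('wrist');save(f,'w18');P=pts(f).reshape(-1,3)[f['range_z'].reshape(-1)>0]
print(p);rect(P,.070,.099,[.45,.55,-.30,-.15]);rect(P,.044,.052,[.58,.75,-.2,-.04])
a=np.radians(-82);u=np.array([np.cos(a),np.sin(a)]);w=P[:,:2]-np.array([.5002,-.2184]);s=w@u;t=w@np.array([-u[1],u[0]])
for s0 in np.arange(-.052,.075,.004):
    j=(np.abs(s-s0)<.002)&(np.abs(t)<.018)&(P[:,2]>.02)
    if j.sum()>3: print(round(s0,3),np.round(np.percentile(P[j,2],[5,50,95]),4))
E
```

```text
[ 0.51070391 -0.27838181  0.20798559]
n 3577 c [ 500.3 -219.1] LxW [80.2 43.7] long axis deg -81.6 z 0.0827
n 3705 c [ 662.5 -111.4] LxW [81.3 44.9] long axis deg -6.9 z 0.0483
-0.052 [0.043  0.044  0.0448]
-0.048 [0.0433 0.0445 0.0459]
-0.044 [0.0375 0.0391 0.0448]
-0.04 [0.0817 0.0827 0.084 ]
-0.036 [0.0815 0.0828 0.084 ]
-0.032 [0.0817 0.0828 0.0841]
-0.028 [0.0816 0.0827 0.0841]
-0.024 [0.0816 0.0827 0.0839]
-0.02 [0.0816 0.0828 0.0839]
-0.016 [0.0817 0.0828 0.0839]
-0.012 [0.0815 0.0826 0.0838]
-0.008 [0.0816 0.0828 0.0839]
-0.004 [0.0817 0.0828 0.0839]
-0.0 [0.0813 0.0826 0.0838]
0.004 [0.0816 0.0828 0.0838]
0.008 [0.0817 0.0825 0.0838]
0.012 [0.0818 0.0828 0.0838]
0.016 [0.0815 0.0826 0.0837]
0.02 [0.082  0.2858 0.2964]
0.024 [0.0833 0.2922 0.298 ]
0.028 [0.0829 0.291  0.298 ]
0.032 [0.2915 0.316  0.3245]
0.036 [0.0834 0.3003 0.3163]
0.04 [0.0817 0.2908 0.2978]
0.044 [0.2764 0.2854 0.2901]
0.048 [0.2118 0.2322 0.2773]
0.052 [0.0382 0.2267 0.2791]
0.056 [0.0379 0.2295 0.2752]
0.06 [0.0423 0.2535 0.2693]
0.064 [0.0542 0.2541 0.2648]
0.068 [0.2085 0.2544 0.2606]
```

View pics/w18.png

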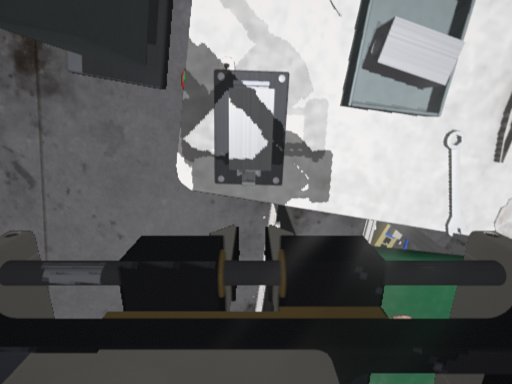

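```bash
python3 - <<'E'
from h import *
f=eyes.grab_frame('side');save(f,'side19');np.savez('/tmp/x.npz',p=pts(f),d=f['range_z'])
A=np.load('/tmp/side0.npz');d0=A['d'];d1=f['range_z']
for t in ['bottle_mid','v_block_mid','stop_mid']:
    print(t,[np.round(r['at'],3) for r in models.boxes_of(t,f)][:2])
f=eyes.grab_frame('wrist');P=pts(f).reshape(-1,3)[f['range_z'].reshape(-1)>0];rect(P,.070,.099,[.45,.55,-.30,-.15])
print(bot.get_obs()['t'])
E
```

```text
bottle_mid [array([0.588, 0.043, 0.084])]
v_block_mid [array([0.45 , 0.252, 0.023])]
stop_mid [array([0.594, 0.214, 0.043])]
n 3620 c [ 500.2 -219. ] LxW [80.1 44. ] long axis deg -81.3 z 0.0827
26.1167
```

View pics/side19.png

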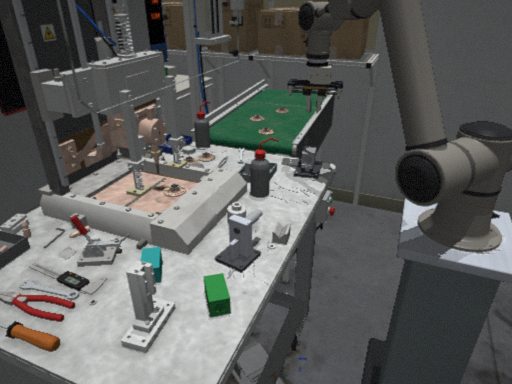

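All bystanders are within measurement noise of where they started, the platform is holding down, and the arm is clear of everything.

```bash
python3 -c "
from plant import order
print(order.job_done())"
```

```text
the job is handed in; nothing more can be done
None
```

Both sleeves were tried on the pin one after the other and put away, and I handed the job in at about 26 s of the 69 s allowed.

- **Reject sleeve (the one at y ≈ 0.115):** it stopped at the step of the pin, with its centre about 94 mm from the shoulder. It was aligned to about 0.3 mm, and contact force reached about 17 N. It now lies flat in the grey tray, its top at 48 mm, which matches a sleeve on the tray floor.
- **Good sleeve (the one at y ≈ -0.056):** I gripped it 28 mm off centre so the gripper would clear the bottle's spout. It slid past the step without resistance and met the shoulder at about 5 N. I laid it lengthwise on the platform and pressed it down about 15.6 mm.
- **Platform:** with the arm withdrawn, the sleeve's top stayed level at 82.7 mm over two looks. That is about 11.4 mm down, slightly less than the stated 12.5 mm catch point. I took this as the catch holding, because the sleeve's weight alone had left the top at 94 mm.
- **Bystanders:** the bottle, V block and turned stop read within about 4 mm of their first positions, which is within the measuring error.

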